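# Set up the lid press for a batch of pickle jars

### The arm

A 6-joint arm with a two-finger parallel gripper is mounted at the origin on the work surface. World frame = base frame: x ahead of the robot, y to its left, z up, the work surface at z = 0. Lengths are in m, angles in rad, forces in N, time in s.
With the tool pointing down it reaches from about 0.35 to 0.775 m from the base axis. Payload 7.3 kg.
Tool frame: the origin (TCP) lies on the centre line of the jaws, within the pads' length; the fingertips stand 14 mm ahead of it and the grasp point (between the pads) lies 5 mm behind it; z points along the fingers, y is the direction in which the jaws open and shut (so a half turn about z gives the same grasp; the last joint's range is limited). The gripper opens to 92 mm and grips with 3 to 60 N. Pads are 19 mm wide; open, the fingers measure 130 mm over their backs; the gripper's body (75 mm by 190 mm) begins 47 mm behind the grasp point.
Start: joints at [1.037, 0.342, 1.524, -0, 1.275, -0.146], TCP at [0.199, 0.486, 0.241] pointing down, gripper open.
Joint ranges: [-2.53, 2.53], [-0.77, 2.02], [0.04, 2.7], [-1, 4.14], [0.28, 2.66], [-3.11, 3.11]. Speed limits (rad/s): [2.57, 2.57, 3.14, 3.14, 3.14, 3.14].

### API

Orientations are given as [roll, pitch, yaw] about the fixed x, y, z axes, in that order (R = Rz(yaw) Ry(pitch) Rx(roll)).
In Python, from cell import telemetry, cams, robot gives the robot as it stands.
- The arm moves only by the tool servo_tool, never from a script. Its argument "targets" is text: rows parted by semicolons, each of 4 numbers parted by spaces: the shift along the tool's x, y, z in mm, then the turn about the tool's z in rad. In form: x y z yaw; .... A call has 1 to 20 rows; each row shifts and turns the pose as measured when the row begins, along the tool's axes as they then stand; what a row does not reach is not made up. A row lasts 1/8 s, in which the tool goes at most 62.5 mm and 10.7 degrees, less where a joint would pass 70% of its speed; a pose out of reach is approached as far as the arm can. A call with a gripper value outside its range is refused whole. "hand" is the opening, from 0 (shut) to 1 (fully open), set as the call begins (left out, the last holds). The fingers move at their own pace and stop on an object; "squeeze" is the grip in N (left out, the last holds). Time passes only in rows, so rows that do not move let the fingers close. It gives the time, the measured TCP pose, the force and the opening at its end, in the units of the state.
- telemetry.observe(): the state, without advancing time (a new reading comes with each control period).
- cams.read_camera(name): name is "side" or "top" or "wrist"; returns a dict with "color" (384x512x3 uint8, red, green, blue), "K" (3x3 intrinsics, pixels), "k1" (the pictures are not rectified: a ray, as slopes to the right and down, at radius r is drawn at 1 + k1 r^2 times it, then the intrinsics apply), "R" (3x3) and "t" (3): a world point X has camera coordinates R X + t. Camera axes: x right, y down, z forward; pixel columns grow to the right and rows downward; lengths in m; the calibration is good to about 2 mm. A picture is of the moment at which its call begins. There is no depth.
- robot.hand_in(): hands the job in, once; it reports no verdict.
Trained networks look in a picture, given as the dict that the camera call returned (one of the last four; its "shot" number tells which), for a name from the list of things; names that differ only in an ending like _2 or _b are one class to them, and where a whole thing is asked for, a point or a joint stands for the part that bears it (a point fixed in the world has none). Each returns a list of dicts, best first, with "score" (0 to 1); they miss things now and then, are a little off and sometimes report something else, mostly with a low value. They report only what shows in the picture. A call takes as long as a camera call. They do not tell look-alikes from the thing itself.
- cams.cut_out(picture, query): "region" (384x512 bool, what is visible of it) and "extent" ([centre column, centre row, width, height] in pixels, round what is visible of it).
The state is a dict: "time": time; "qpos": joint angles; "qvel": joint speeds; "joint_efforts": joint torques, N m; "tool_pos": TCP position; "tool_rot": TCP orientation; "contact_force": force on the tool from outside, world axes, zero at the start; "torque": the same for the moment, N m; "opening": finger opening in m.
Only numpy, scipy, OpenCV 4.12 (cv2) and the standard library are available. Lean on these libraries where they do the work, as an engineer would, in place of code of your own. Each camera call takes 0.05 s, during which the arm holds its last target.

### The job

Get the lid press ready for this batch: stand every pickle jar from the wooden board upright in its own pocket of the turntable, and turn the table until it clicks in with one of the jars squarely under the stop rod. Then open the clamp lever, lower the stop rod gently until its rubber foot rests on that jar's lid (the jar must not feel more than 15 N), and lock the rod there by swinging the lever fully closed. Leave the pot, jug and plate where they are.

Things in the scene. Friction and masses are not known exactly. Their poses are not given: they have to be found in the camera images.
- press: grey iron lid press, fixed. Origin on the turntable's axis at bench level, z up; its x points to its column (205 mm off, 238 mm high, 34 mm thick, foot 64 mm), roughly away from the robot; y left. From the column an arm (26 mm wide, 185 to 210 mm above the bench; collar 50 mm across up to 218 mm) reaches over the table to the stop rod at press (x 80, y 0). Base plate 12 mm thick, x -105 to 245
- turntable (a joint): angle of the steel turntable (252 mm across, top 40 mm above the bench), rad, anticlockwise from above positive, endless. A spring plunger clicks in at every multiple of pi/2: there a pocket is exactly under the stop rod. It pulls in from about 0.06 rad; leaving a click takes 7 N at a hand peg; in between the table turns lightly and stays. It starts between clicks
- pocket_0 (a point): centre of the floor of pocket 0 of the turntable, 80 mm from its axis, 40 mm above the bench, at press angle (turntable + 0), anticlockwise from press +x. A pocket is an aluminium ring standing 4.5 mm above the table, inside 69 mm across at the floor and 71 mm at the mouth, outside 80 mm
- pocket_1 (a point): the same for pocket 1, at turntable angle - pi/2
- pocket_2 (a point): the same for pocket 2, at turntable angle - pi
- pocket_3 (a point): the same for pocket 3, at turntable angle - 3 pi/2
- peg_0 (a point): centre of the top of upright wooden hand peg 0, for turning the table: 20 mm thick, 52 mm tall, top 92 mm above the bench; 108 mm from the axis, between pockets 0 and 1, at press angle (turntable - pi/4)
- peg_1 (a point): the same for hand peg 1, at turntable angle - 3 pi/4
- peg_2 (a point): the same for hand peg 2, at turntable angle - 5 pi/4
- peg_3 (a point): the same for hand peg 3, at turntable angle - 7 pi/4
- stop_rod (a joint): how far the stop rod is lowered, m: 0 fully raised, at most 0.075. A vertical 16 mm steel rod sliding through the arm, black knob on top. Clamp open: stays where it is left; about 2 N moves it down, 9 N up. Clamp closed: held against over 12 N. The foot meets the lid of a jar seated below at about 0.048
- rod_knob (a point): centre of the top of the stop rod's knob (36 mm across, 31 mm tall), 301 mm above the bench when the rod is fully raised; moves with the rod
- stop_foot: round rubber-faced foot at the lower end of the stop rod, 40 mm across, sprung: it starts to give at about 1 N, then yields 1.1 mm per N for 9 mm; origin at the centre of its lower face, 158 mm above the bench when the rod is fully raised; this face must come to rest on the lid
- clamp (a joint): angle of the clamp lever that locks the stop rod, rad: 0 open, 1.3 fully closed; swings level about a vertical pivot at press (x 80, y 24), clockwise from above as it closes. Open it points to press angle 1.9 rad from +x (left); closed it slants back beside the arm (0.6 rad), as at the start. Light up to 0.7, then a cam bites: up to 10 N at the tip; it stays where it is left
- clamp_tip (a point): centre of the top of the upright black grip at the lever's end: 20 mm across, 30 mm tall, its top 217 mm above the bench, 84 mm from the pivot; the lever is a steel bar 10 mm wide, 190 to 206 mm above the bench
- board: dark wooden serving board, 270 by 270 by 14 mm, heavy and not to be moved; origin at the centre of its underside; the jars start on it, in two rows 130 mm apart
- jar_a: stoneware pickle jar, cream with a brown shoulder and a flat aluminium push-on lid; all jars are alike: 64 mm across (lid 61 mm), 70 mm high over the lid, about 0.36 kg; origin at the centre of its underside, z up. Two to four jars start standing on the board (None: absent)
- jar_b: another such jar, like jar_a (None: absent)
- jar_c: another such jar, like jar_a (None: absent)
- jar_d: another such jar, like jar_a (None: absent)
- pot: bystander: aluminium pot, 170 mm across, 100 mm high; origin at the centre of its underside; leave it alone
- jug: bystander: blue plastic jug with lid, 126 mm across, 184 mm high, handle at its -y side; origin at the centre of its underside; leave it alone
- plate: bystander: steel plate, 170 mm across, 18 mm high; origin at the centre of its underside; leave it alone
Not all that is in view belongs to the job. Leave any red or yellow look-alike of the jar_d alone.

How it is judged:
On the way, in this order (a step that is already met when the one before it is completed fails the run):
1. every jar stands upright in a pocket of the turntable, and the table rests with one of them squarely under the stop rod (within 9 mm) ((distance between jar_a and pocket_0 below 0.007 m or distance between jar_a and pocket_1 below 0.007 m or distance between jar_a and pocket_2 below 0.007 m or distance between jar_a and pocket_3 below 0.007 m) and angle between each of jar_a, jar_b, jar_c, jar_d's own z axis and vertical below 0.08 rad and (distance between jar_b and pocket_0 below 0.007 m or distance between jar_b and pocket_1 below 0.007 m or distance between jar_b and pocket_2 below 0.007 m or distance between jar_b and pocket_3 below 0.007 m) and (distance between jar_c and pocket_0 below 0.007 m or distance between jar_c and pocket_1 below 0.007 m or distance between jar_c and pocket_2 below 0.007 m or distance between jar_c and pocket_3 below 0.007 m) and (distance between jar_d and pocket_0 below 0.007 m or distance between jar_d and pocket_1 below 0.007 m or distance between jar_d and pocket_2 below 0.007 m or distance between jar_d and pocket_3 below 0.007 m) and horizontal distance between any of jar_a, jar_b, jar_c, jar_d and stop_foot below 0.009 m and velocity of joint turntable between -0.05 and 0.05 rad/s), for 0.3 s.
2. with the clamp opened (lever below 0.65 rad), the stop rod's foot has been lowered onto that jar's lid (((horizontal distance between jar_a and stop_foot below 0.009 m and contact force between stop_foot and jar_a above 0.8 N) or (horizontal distance between jar_b and stop_foot below 0.009 m and contact force between stop_foot and jar_b above 0.8 N) or (horizontal distance between jar_c and stop_foot below 0.009 m and contact force between stop_foot and jar_c above 0.8 N) or (horizontal distance between jar_d and stop_foot below 0.009 m and contact force between stop_foot and jar_d above 0.8 N)) and value of joint clamp below 0.65 rad), for 0.2 s.
At the end, for the whole second after the job is handed in: every jar stands upright (within 0.08 rad) in a pocket of the turntable (within 7 mm of the centre of its floor); one of them is under the stop rod (within 9 mm) with the foot resting on its lid (over 0.8 N); the clamp lever is closed (over 1.1 rad); the table is at rest ((distance between jar_a and pocket_0 below 0.007 m or distance between jar_a and pocket_1 below 0.007 m or distance between jar_a and pocket_2 below 0.007 m or distance between jar_a and pocket_3 below 0.007 m) and angle between each of jar_a, jar_b, jar_c, jar_d's own z axis and vertical below 0.08 rad and (distance between jar_b and pocket_0 below 0.007 m or distance between jar_b and pocket_1 below 0.007 m or distance between jar_b and pocket_2 below 0.007 m or distance between jar_b and pocket_3 below 0.007 m) and (distance between jar_c and pocket_0 below 0.007 m or distance between jar_c and pocket_1 below 0.007 m or distance between jar_c and pocket_2 below 0.007 m or distance between jar_c and pocket_3 below 0.007 m) and (distance between jar_d and pocket_0 below 0.007 m or distance between jar_d and pocket_1 below 0.007 m or distance between jar_d and pocket_2 below 0.007 m or distance between jar_d and pocket_3 below 0.007 m) and ((horizontal distance between jar_a and stop_foot below 0.009 m and contact force between stop_foot and jar_a above 0.8 N) or (horizontal distance between jar_b and stop_foot below 0.009 m and contact force between stop_foot and jar_b above 0.8 N) or (horizontal distance between jar_c and stop_foot below 0.009 m and contact force between stop_foot and jar_c above 0.8 N) or (horizontal distance between jar_d and stop_foot below 0.009 m and contact force between stop_foot and jar_d above 0.8 N)) and value of joint clamp above 1.1 rad and velocity of joint turntable between -0.05 and 0.05 rad/s); the robot touches nothing.
It fails at once if the foot presses on a jar with more than 15 N (contact force between stop_foot and jar_a above 15 N or contact force between stop_foot and jar_b above 15 N or contact force between stop_foot and jar_c above 15 N or contact force between stop_foot and jar_d above 15 N).
It fails at once if the pot is disturbed (moved more than 40 mm) (distance of pot from where it was at the start of the episode above 0.04 m).
It fails at once if the jug is disturbed (moved more than 40 mm) (distance of jug from where it was at the start of the episode above 0.04 m).
It fails at once if the plate is disturbed (moved more than 40 mm) (distance of plate from where it was at the start of the episode above 0.04 m).
Of jar_a, jar_b, jar_c, jar_d only 2 to 4 are there at a start; the rules pass over those that are not, and their reading is None.
At some moment in a run one of jar_a, jar_b, jar_c, jar_d may be knocked a few centimetres aside while the robot is not near it.
It also fails if it takes over 210 s, if anything falls off the work surface, if the arm or the gripper's body presses on something with over 40 N, if the wrist force passes 120 N, or if a joint passes its speed limit or range.

## Working session

There is one attempt and no reset: what is moved stays moved. The work goes in short steps, Python scripts to look and compute and a tool call to move; the robot and the scene stay as the last step left them, time stands still between calls to the robot, and variables do not carry over. Pictures are saved under pics/ and viewed, and the job is handed in when it is done.

Besides the shell and the picture viewer there is one more tool, called after ">>>" by a JSON object that holds its "fn" and its "kwargs". servo_tool: Moves the arm, as the interface text tells. Its arguments: {"type":"object","properties":{"targets":{"type":"string"},"hand":{"type":"number"},"squeeze":{"type":"number"}},"required":["targets"]}

```bash
ls; mkdir -p pics; cat > h.py <<'E'
import numpy as np, cv2
from cell import telemetry, cams, robot
def save(p,name): cv2.imwrite('pics/'+name+'.png', cv2.cvtColor(p["color"],cv2.COLOR_RGB2BGR))
def proj(p,X):
    X=np.atleast_2d(X); c=X@np.array(p["R"]).T+np.array(p["t"]); s=c[:,:2]/c[:,2:]
    r2=(s**2).sum(1,keepdims=True); s=s*(1+p["k1"]*r2); K=np.array(p["K"])
    return np.c_[s[:,0]*K[0,0]+K[0,2], s[:,1]*K[1,1]+K[1,2]]
def onz(p,uv,z):
    K=np.array(p["K"]); d=np.array([(uv[0]-K[0,2])/K[0,0],(uv[1]-K[1,2])/K[1,1]]); s=d.copy()
    for _ in range(20): s=d/(1+p["k1"]*(s@s))
    R=np.array(p["R"]); o=-R.T@np.array(p["t"]); v=R.T@np.array([s[0],s[1],1]); return o+v*(z-o[2])/v[2]
E
python3 - <<'E'
from h import *
print(telemetry.observe())
for n in ["side","top","wrist"]:
    p=cams.read_camera(n); save(p,n+"0")
    o=-np.array(p["R"]).T@p["t"]; print(n,o.round(3),np.array(p["R"]).round(3).tolist(),p["k1"],p["K"][0][0])
E
```

```text
pics
{'time': 0.0, 'qpos': array([ 1.03701960e+00,  3.42696407e-01,  1.52500193e+00, -4.55527425e-05,
        1.27537840e+00, -1.45997217e-01]), 'qvel': array([ 0.00075645,  0.00106222, -0.00040983, -0.00012488,  0.0021514 ,
        0.00125776]), 'joint_efforts': array([-1.41966043e-04, -4.31243312e+01, -2.44220889e+01,  7.19633955e-02,
        5.57232206e-02, -7.24821189e-05]), 'tool_pos': array([0.1983175 , 0.48569636, 0.24006386]), 'tool_rot': array([-3.14011802e+00, -1.72807370e-04,  2.75382631e+00]), 'contact_force': array([-0.13367537, -0.27692794,  0.29586296]), 'torque': array([ 0.00640384, -0.00806844, -0.0166875 ]), 'opening': 0.09160480418353767}
side [-0.162 -0.814  0.926] [[0.773, -0.635, -0.015], [-0.376, -0.438, -0.817], [0.512, 0.636, -0.577]] 0.04710153059483069 439.47617542474876
top [ 2.060e-01 -1.000e-03  1.709e+00] [[0.018, -1.0, 0.004], [-0.987, -0.018, -0.158], [0.158, -0.001, -0.987]] -0.11536810050882364 444.639418110979
wrist [0.135 0.511 0.384] [[0.377, 0.926, -0.001], [0.896, -0.365, 0.252], [0.233, -0.096, -0.968]] -0.05739362825501194 287.11917442594387
```

View pics/top0.png

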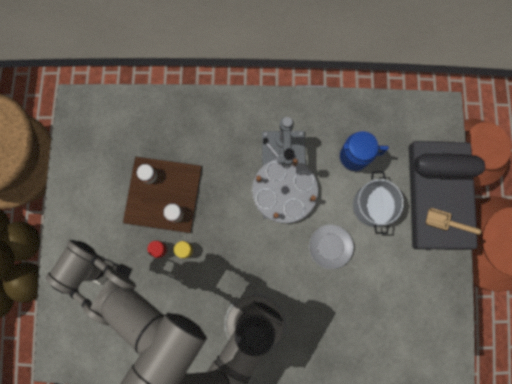

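View pics/side0.png

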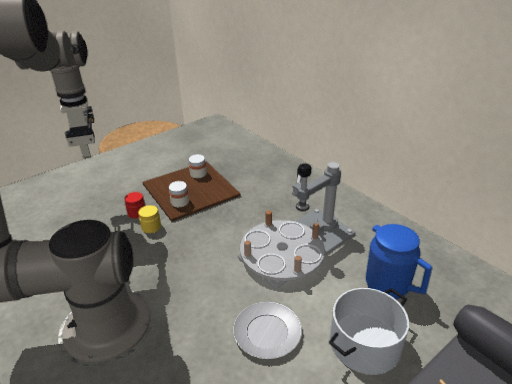

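View pics/wrist0.png

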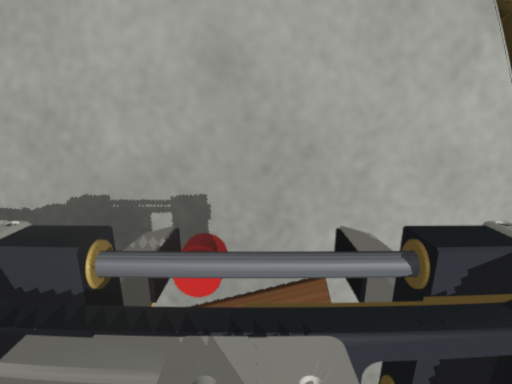

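The top view shows two jars on the board at (147,173) and (174,212). The red and yellow look-alikes are at (157,248) and (183,250), and the press is at about (286,185).

```bash
python3 - <<'E'
from h import *
for n in ["top","side"]:
    p=cams.read_camera(n)
    for q in ["jar_a","peg_0","rod_knob","clamp_tip","turntable","pocket_0","press","board","stop_foot","clamp"]:
        r=cams.cut_out(p,q)
        for d in r[:6]:
            m=d["region"]; ys,xs=np.nonzero(m)
            print(n,q,round(d["score"],2),np.round(d["extent"],1).tolist(),"cen",xs.mean().round(1),ys.mean().round(1),len(xs))
    if n=="top": c=p["color"][90:240,100:340]; cv2.imwrite("pics/topc.png",cv2.cvtColor(cv2.resize(c,None,fx=3.3,fy=3.3,interpolation=cv2.INTER_CUBIC),cv2.COLOR_RGB2BGR))
    else: c=p["color"][130:300,100:380]; cv2.imwrite("pics/sidec.png",cv2.cvtColor(cv2.resize(c,None,fx=2.8,fy=2.8,interpolation=cv2.INTER_CUBIC),cv2.COLOR_RGB2BGR))
E
```

```text
top jar_a 0.77 [145.9, 173.3, 18.3, 20.4] cen 146.6 174.0 282
top jar_a 0.73 [182.6, 248.4, 16.0, 19.1] cen 183.3 249.1 255
top jar_a 0.55 [157.5, 250.0, 22.2, 18.7] cen 157.4 248.5 271
top jar_a 0.51 [174.9, 213.9, 17.2, 16.1] cen 172.9 213.1 257
top peg_0 0.96 [286.3, 192.7, 69.4, 65.0] cen 284.6 191.6 3208
top peg_0 0.15 [363.9, 150.2, 49.0, 40.3] cen 360.3 150.2 1206
top rod_knob 0.24 [286.8, 192.9, 71.7, 64.4] cen 284.8 191.5 3223
top turntable 0.78 [285.9, 192.2, 65.1, 63.4] cen 284.8 191.2 3326
top pocket_0 0.87 [285.4, 191.8, 66.7, 61.7] cen 284.7 191.4 3205
top pocket_0 0.51 [145.4, 174.4, 18.9, 17.1] cen 146.6 173.8 264
top press 0.73 [283.6, 171.2, 69.4, 106.4] cen 284.2 176.3 4741
top board 0.87 [162.3, 197.1, 78.6, 72.7] cen 162.4 194.6 4203
top board 0.31 [291.1, 158.6, 9.3, 18.1] cen 288.2 156.2 112
top clamp 0.58 [271.3, 149.9, 12.2, 17.5] cen 269.4 146.5 89
side jar_a 0.95 [180.9, 196.4, 21.8, 28.9] cen 178.6 194.1 442
side jar_a 0.77 [197.7, 166.9, 16.4, 27.0] cen 197.1 166.2 344
side jar_a 0.69 [134.8, 204.9, 14.6, 26.7] cen 134.1 203.8 395
side jar_a 0.62 [151.6, 
[... 312 characters left out ...]
.37 [298.3, 185.2, 3.4, 22.1] cen 297.0 183.3 35
side turntable 0.98 [284.2, 245.1, 85.0, 72.8] cen 282.0 249.5 4096
side pocket_0 0.72 [282.5, 247.6, 84.6, 69.1] cen 281.9 249.6 4268
side press 0.83 [294.8, 226.4, 112.6, 129.1] cen 296.6 233.1 7039
side press 0.66 [281.9, 244.6, 81.5, 70.2] cen 282.1 249.4 4159
side press 0.28 [194.0, 193.6, 97.0, 57.7] cen 191.1 191.8 2645
side board 0.71 [193.2, 193.2, 96.6, 58.5] cen 191.3 191.6 2619
side board 0.2 [302.5, 188.4, 15.0, 45.5] cen 303.2 184.5 326
side stop_foot 0.67 [304.6, 205.4, 10.3, 11.5] cen 302.3 206.4 112
side stop_foot 0.65 [281.7, 248.8, 84.0, 69.4] cen 282.1 249.5 4197
side clamp 0.39 [298.1, 184.4, 12.5, 18.6] cen 296.5 185.1 37
```

View pics/topc.png

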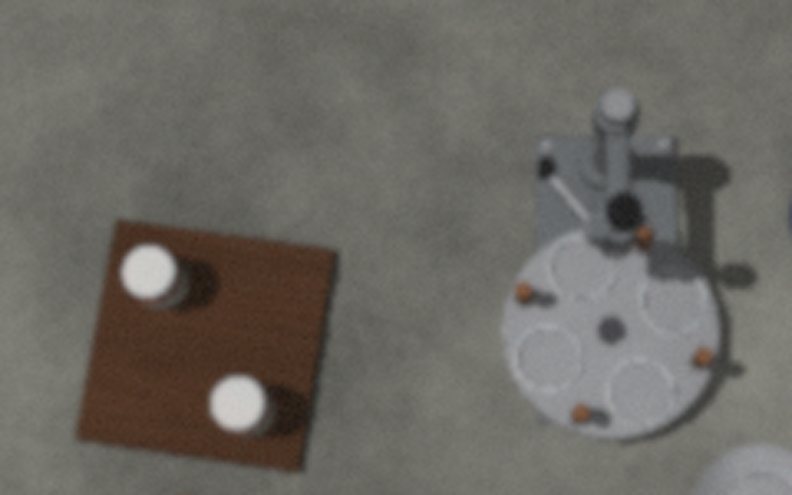

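View pics/sidec.png

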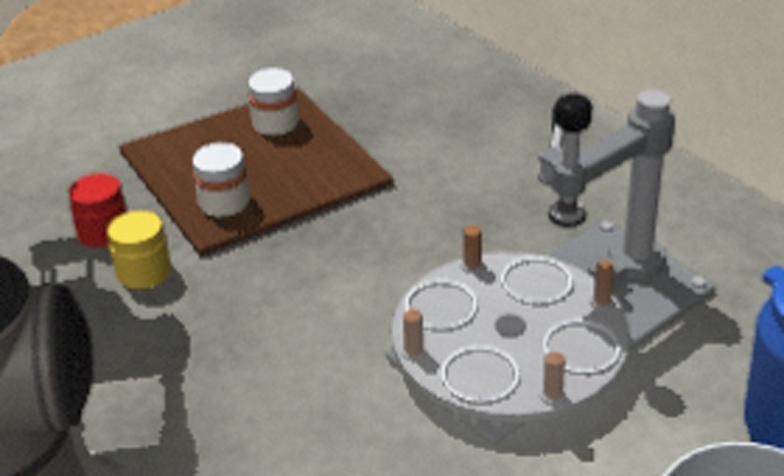

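```bash
cat > fit.py <<'E'
from h import *
from scipy.optimize import least_squares
def model(q):
    x,y,th,tt=q; P=[]
    def w(px,py,z): return [x+np.cos(th)*px-np.sin(th)*py, y+np.sin(th)*px+np.cos(th)*py, z]
    P.append(w(.205,0,.238)); P.append(w(.08,0,.301)); P.append(w(0,0,.041))
    for k in range(4): a=tt+np.pi/4+k*np.pi/2; P.append(w(.108*np.cos(a),.108*np.sin(a),.092))
    for k in range(4): a=tt+k*np.pi/2; P.append(w(.08*np.cos(a),.08*np.sin(a),.0445))
    P.append(w(.08+.084*np.cos(.6),.024+.084*np.sin(.6),.217))
    return np.array(P)
E
python3 - <<'E'
from fit import *
pt=cams.read_camera("top"); ps=cams.read_camera("side")
T=(np.array([(617,103),(625,211),(611,329),(525,292),(582,413),(704,356),(644,235),(584,268),(547,356),(640,390),(673,300),(545,165)],float)+.5)/3.3-.5+[100,90]
S=(np.array([(654,101),(572,103),(510,325),(472,231),(412,316),(555,358),(605,266),(537,281),(441,306),(480,375),(583,347),(557,140)],float)+.5)/2.8-.5+[100,130]
wt=np.ones(12); ws=np.ones(12); ws[11]=0; ws[1]=.3; wt[1]=.7
f=lambda q:np.r_[((proj(pt,model(q))-T)*wt[:,None]).ravel(),((proj(ps,model(q))-S)*ws[:,None]).ravel()]
best=min((least_squares(f,[.5,0,0,t],loss="soft_l1") for t in np.arange(0,1.57,.3)),key=lambda r:r.cost)
print(best.x,best.cost); print((proj(pt,model(best.x))-T).round(1).tolist()); print((proj(ps,model(best.x))-S).round(1).tolist())
for (u,v) in [(149,271),(238,404)]:
    print("jar",onz(pt,((u+.5)/3.3-.5+100,(v+.5)/3.3-.5+90),.084).round(4))
for (u,v) in [(272,82),(219,157)]:
    print("jarS",onz(ps,((u+.5)/2.8-.5+100,(v+.5)/2.8-.5+130),.084).round(4))
for (u,v) in [(118,219),(337,250),(302,471),(78,439)]:print("board",onz(pt,((u+.5)/3.3-.5+100,(v+.5)/3.3-.5+90),.014).round(4))
for q in ["pot","jug","plate"]:
    for d in cams.cut_out(pt,q)[:1]: print(q,d["extent"],onz(pt,d["extent"][:2],.02).round(3))
E
```

```text
[ 0.50530421 -0.10677419  0.04108634  0.41054861] 7.077503869997372
[[-0.0, 0.1], [0.2, -2.4], [0.1, -0.1], [-0.3, -1.2], [-0.0, -0.8], [0.4, -0.8], [0.7, -0.7], [-0.6, -0.4], [0.5, 0.3], [0.5, 0.2], [0.3, -0.1], [1.4, -1.1]]
[[-0.9, -0.5], [0.4, -4.4], [-0.4, 1.2], [-0.3, 0.2], [-0.2, 0.3], [-0.3, 0.6], [-0.4, 0.4], [-0.4, -0.1], [-0.4, -0.2], [-0.2, 0.0], [-0.7, 0.0], [2.7, -10.9]]
jar [0.5548 0.423  0.084 ]
jar [0.4043 0.3131 0.084 ]
jarS [0.5576 0.4202 0.084 ]
jarS [0.411  0.3134 0.084 ]
board [0.633 0.483 0.014]
board [0.5989 0.2176 0.014 ]
board [0.3361 0.2484 0.014 ]
board [0.3677 0.514  0.014 ]
pot [377.6, 201.8, 50.0, 61.2] [ 0.466 -0.469  0.02 ]
jug [363.6, 150.7, 52.5, 39.5] [ 0.67  -0.418  0.02 ]
plate [331.9, 246.3, 42.5, 43.0] [ 0.292 -0.289  0.02 ]
```

```bash
cat >> h.py <<'E'
def plan(x=None,y=None,z=None,yaw=None):
    """remaining shift in current tool axes (mm) and tool-z turn for a world goal"""
    s=telemetry.observe(); p=np.array(s["tool_pos"]); r=s["tool_rot"]
    from scipy.spatial.transform import Rotation as Ro
    R=Ro.from_euler("xyz",r).as_matrix()
    g=np.array([p[i] if v is None else v for i,v in enumerate((x,y,z))])
    d=R.T@(g-p)*1000
    dy=0 if yaw is None else -(((yaw-r[2])+np.pi)%(2*np.pi)-np.pi)
    print("t",round(s["time"],2),"pos",p.round(4),"rpy",np.round(r,3),"F",np.round(s["contact_force"],1),"open",round(s["opening"],4),"q",np.round(s["qpos"],2))
    print("shift",d.round(1),"turn",round(dy,3))
E
python3 - <<'E'
from h import *
# where would points under the TCP show in wrist cam?
p=cams.read_camera("wrist"); s=telemetry.observe(); q=np.array(s["tool_pos"])
tx=np.array([np.cos(s["tool_rot"][2]),np.sin(s["tool_rot"][2]),0])
for h in [.05,.1,.15]:
    for o in [-.05,0,.05,.1]: print(h,o,proj(p,q+tx*o-[0,0,h]).round(0))
plan(.4085,.3133,.24,np.pi)
E
```

```text
0.05 -0.05 [[258. 286.]]
0.05 0 [[258. 224.]]
0.05 0.05 [[258. 153.]]
0.05 0.1 [[258.  74.]]
0.1 -0.05 [[257. 257.]]
0.1 0 [[258. 205.]]
0.1 0.05 [[258. 147.]]
0.1 0.1 [[258.  85.]]
0.15 -0.05 [[257. 237.]]
0.15 0 [[257. 192.]]
0.15 0.05 [[258. 144.]]
0.15 0.1 [[258.  92.]]
t 1.55 pos [0.1985 0.486  0.2407] rpy [ 3.142 -0.     2.754] F [-0.3 -0.6  0.2] open 0.092 q [ 1.04  0.34  1.52  0.    1.28 -0.15]
shift [-259.7  -80.5    0.7] turn -0.388
```

>>> {"fn": "servo_tool", "kwargs": {"targets": "-37 -11.5 0 0; -37 -11.5 0 0; -37 -11.5 0 0; -37 -11.5 0 0; -37 -11.5 0 0; -37 -11.5 0 0; -37 -11.5 0 0; 0 0 10 .17; 0 0 10 .17; 0 0 10 .17; 0 0 0 .17; 0 0 0 .17; 0 0 0 .17; 0 0 0 .16; 0 0 0 0", "hand": 1}}

```text
time: 3.42
tool_pos: [0.4155, 0.3081, 0.2098]
tool_rot: [3.14, -0.001, 1.537]
contact_force: [-0.0, -0.4, 0.8]
opening: 0.092
```

```bash
cat >> h.py <<'E'
def lidfind(p,thr=165,amin=300):
    """bright low-saturation blobs -> ellipse fits"""
    hsv=cv2.cvtColor(p["color"],cv2.COLOR_RGB2HSV)
    m=((hsv[...,1]<40)&(hsv[...,2]>thr)).astype(np.uint8)
    c,_=cv2.findContours(m,cv2.RETR_EXTERNAL,cv2.CHAIN_APPROX_NONE)
    return [(cv2.fitEllipse(k),cv2.contourArea(k)) for k in c if cv2.contourArea(k)>amin]
E
python3 - <<'E'
from h import *
plan(.4085,.3133,.2,np.pi/2)
p=cams.read_camera("wrist"); save(p,"w1")
for d in cams.cut_out(p,"jar_a"):
    m=d["region"]; print(d["score"],d["extent"],onz(p,d["extent"][:2],.084).round(4))
for e,a in lidfind(p): print(e,a,onz(p,e[0],.084).round(4))
E
```

```text
t 3.42 pos [0.4155 0.3081 0.2098] rpy [ 3.140e+00 -1.000e-03  1.537e+00] F [-0.  -0.4  0.8] open 0.092 q [0.49 0.35 1.6  0.   1.19 0.52]
shift [ 4.9 -7.2  9.8] turn -0.034
0.95 [122.9, 132.2, 78.2, 62.0] [0.2928 0.3745 0.084 ]
0.9 [134.8, 218.7, 69.4, 64.4] [0.2926 0.2903 0.084 ]
0.81 [398.9, 65.2, 91.9, 72.7] [0.5448 0.4247 0.084 ]
0.61 [253.6, 185.3, 63.0, 68.4] [0.4121 0.3201 0.084 ]
((89.95043182373047, 373.5814514160156), (17.955196380615234, 235.48751831054688), 91.644287109375) 2422.5 [0.2056 0.0952 0.084 ]
((249.94735717773438, 188.0106201171875), (60.487632751464844, 60.90388107299805), 143.66073608398438) 2892.0 [0.4085 0.3176 0.084 ]
((9.413125991821289, 173.53045654296875), (19.498552322387695, 54.22945022583008), 169.09788513183594) 391.0 [0.1705 0.3407 0.084 ]
((411.3734436035156, 62.458621978759766), (63.56437301635742, 69.85507202148438), 21.082277297973633) 3485.5 [0.5561 0.427  0.084 ]
```

View pics/w1.png

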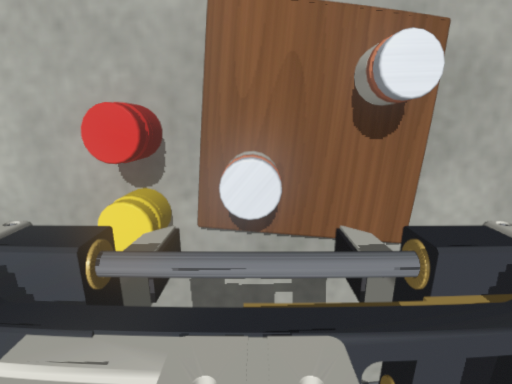

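>>> {"fn": "servo_tool", "kwargs": {"targets": "4 -4 20 0; 4 -3.5 30 0; 0 0 30 0; 0 0 30 0; 0 0 25 0; 0 0 15 0; 0 0 8 0; 0 0 3 0; 0 0 0 0"}}

```text
time: 4.65
tool_pos: [0.4108, 0.3183, 0.0463]
tool_rot: [3.134, -0.005, 1.559]
contact_force: [0.8, -1.4, 0.5]
opening: 0.0917
```

```bash
python3 - <<'E'
from h import *
plan(.4085,.316,.047)
E
```

```text
t 4.65 pos [0.4108 0.3183 0.0463] rpy [ 3.134 -0.005  1.559] F [ 0.8 -1.4  0.5] open 0.0917 q [0.51 0.57 1.78 0.   0.79 0.52]
shift [-2.3 -2.3 -0.7] turn 0
```

>>> {"fn": "servo_tool", "kwargs": {"targets": "-2 -2 0 0; 0 0 0 0"}}

```text
time: 4.9
tool_pos: [0.4092, 0.3165, 0.0474]
tool_rot: [3.133, -0.006, 1.559]
contact_force: [-0.5, -0.4, 0.7]
opening: 0.0918
```

>>> {"fn": "servo_tool", "kwargs": {"targets": "0 0 0 0; 0 0 0 0; 0 0 0 0; 0 0 0 0; 0 0 0 0; 0 0 0 0", "hand": 0, "squeeze": 25}}

```text
time: 5.65
tool_pos: [0.4094, 0.3166, 0.048]
tool_rot: [3.132, -0.006, 1.559]
contact_force: [-0.6, 1.0, 0.7]
opening: 0.0639
```

>>> {"fn": "servo_tool", "kwargs": {"targets": "0 0 -10 0; 0 0 -25 0; 0 0 -30 0; 0 0 -30 0; 0 0 -30 0; 0 0 0 0; 0 0 0 0"}}

```text
time: 6.52
tool_pos: [0.4054, 0.3143, 0.1748]
tool_rot: [3.139, -0.002, 1.559]
contact_force: [-0.1, 0.2, -4.6]
opening: 0.0635
```

```bash
python3 - <<'E'
from fit import *
q=[0.50530421,-0.10677419,0.04108634,0.41054861]
P=model(q); print(P[7:11].round(4))
plan(P[8][0],P[8][1],.2,.451)
p=cams.read_camera("wrist"); save(p,"w2")
for d in cams.cut_out(p,"jar_a"): print(d["score"],d["extent"],onz(p,d["extent"][:2],.084).round(4))
E
```

```text
[[ 0.5773 -0.0719  0.0445]
 [ 0.4704 -0.0348  0.0445]
 [ 0.4333 -0.1417  0.0445]
 [ 0.5402 -0.1788  0.0445]]
t 6.53 pos [0.4054 0.3143 0.1748] rpy [ 3.139e+00 -2.000e-03  1.559e+00] F [-0.1  0.2 -4.6] open 0.0635 q [0.51 0.38 1.66 0.   1.1  0.52]
shift [-348.2   69.1  -25.6] turn 1.108
0.82 [118.0, 136.1, 91.9, 70.1] [0.2931 0.3754 0.084 ]
0.73 [133.7, 220.5, 76.3, 43.0] [0.2978 0.3036 0.084 ]
0.6 [430.6, 70.4, 113.5, 81.1] [0.5417 0.4236 0.084 ]
0.57 [258.6, 244.8, 138.1, 119.7] [0.4059 0.28   0.084 ]
```

View pics/w2.png

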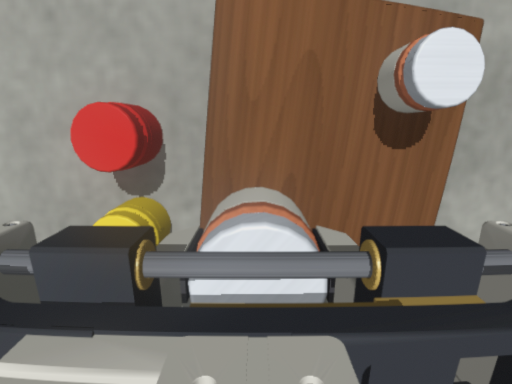

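>>> {"fn": "servo_tool", "kwargs": {"targets": "-15 -1 -5 0; -30 -2 -10 0; -35 -2 -10 0; -35 -2 -5 0; -35 -2 0 0; -35 -2 0 0; -35 -2 0 0; -35 -2 0 0; -35 -2 0 0; -35 -2 0 0; -30 -1 0 0; -20 0 0 0; -10 0 0 0; 0 0 0 0"}}

```text
time: 8.38
tool_pos: [0.371, -0.0897, 0.2007]
tool_rot: [-3.129, 0.003, 1.557]
contact_force: [-0.1, 0.3, -3.7]
opening: 0.0636
```

>>> {"fn": "servo_tool", "kwargs": {"targets": "0 0 0 .1; 0 0 0 .17; 0 0 0 .17; 0 0 0 .17; 0 0 0 .17; 0 0 0 .17; 0 0 0 .12; 0 0 0 .04; 0 0 0 0; 0 0 0 0"}}

```text
time: 9.62
tool_pos: [0.3684, -0.0813, 0.1994]
tool_rot: [-3.133, 0.015, 0.42]
contact_force: [0.4, -0.1, -5.1]
opening: 0.0634
```

```bash
python3 - <<'E'
from fit import *
q=[0.50530421,-0.10677419,0.04108634,0.41054861]
P=model(q)
plan(P[8][0],P[8][1],.2,.451)
p=cams.read_camera("wrist"); save(p,"w3")
s=telemetry.observe();t=np.array(s["tool_pos"]);a=s["tool_rot"][2];tx=np.array([np.cos(a),np.sin(a),0])
for o in [-.005,0,.005]: print(proj(p,[t+tx*(o+.0305)+[0,0,.037]]).round(1))
print(proj(p,P).round(0).tolist())
E
```

```text
t 9.62 pos [ 0.3684 -0.0813  0.1994] rpy [-3.133  0.015  0.42 ] F [ 0.4 -0.1 -5.1] open 0.0634 q [-0.42  0.12  1.94 -0.01  1.09  0.74]
shift [112.1  -0.9  -2.2] turn -0.031
[[256.7 235. ]]
[[256.7 223. ]]
[[256.7 210.8]]
[[-3291.0, 6045.0], [-158553.0, 186076.0], [339.0, 74.0], [259.0, -39.0], [264.0, 160.0], [437.0, 156.0], [454.0, -38.0], [342.0, -18.0], [258.0, 75.0], [337.0, 156.0], [421.0, 72.0], [303.0, 42.0]]
```

View pics/w3.png

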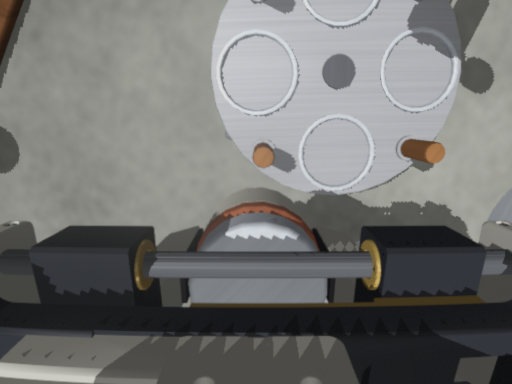

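```bash
python3 - <<'E'
from h import *
p=cams.read_camera("wrist")
c=p["color"][180:330,170:350]; cv2.imwrite("pics/w3c.png",cv2.cvtColor(cv2.resize(c,None,fx=4,fy=4,interpolation=cv2.INTER_CUBIC),cv2.COLOR_RGB2BGR))
E
```

```text
(no output)
```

View pics/w3c.png

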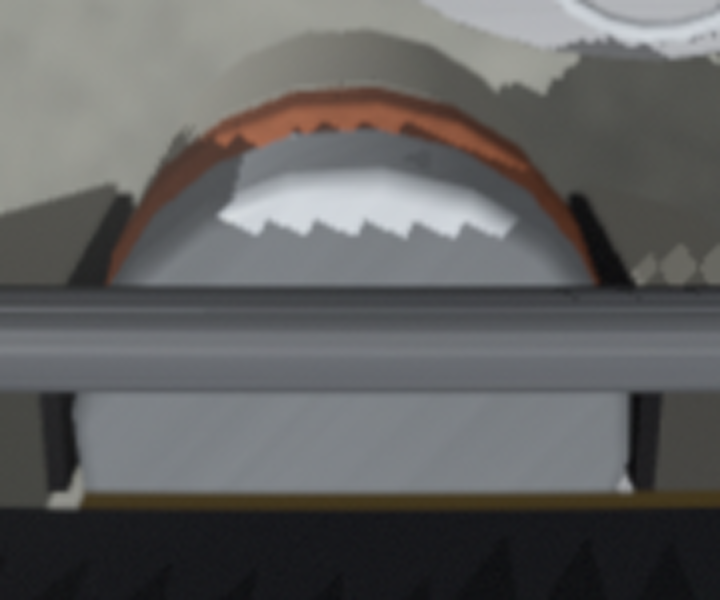

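```bash
python3 - <<'E'
from fit import *
pt=cams.read_camera("top"); ps=cams.read_camera("side"); pw=cams.read_camera("wrist"); save(pt,"top3")
cw=pw["color"][0:190,190:480]; cv2.imwrite("pics/w4c.png",cv2.cvtColor(cv2.resize(cw,None,fx=2.7,fy=2.7,interpolation=cv2.INTER_CUBIC),cv2.COLOR_RGB2BGR))
T=(np.array([(617,103),(625,211),(611,329),(525,292),(582,413),(704,356),(644,235),(584,268),(547,356),(640,390),(673,300),(545,165)],float)+.5)/3.3-.5+[100,90]
S=(np.array([(654,101),(572,103),(510,325),(472,231),(412,316),(555,358),(605,266),(537,281),(441,306),(480,375),(583,347),(557,140)],float)+.5)/2.8-.5+[100,130]
W=np.array([[339,71],[263,155],[435,152],[257.5,72.5],[337,152],[420,69.5]]); iw=[2,4,5,8,9,10]
wt=np.ones(12); ws=np.ones(12); ws[11]=0; ws[1]=0; wt[1]=0
fs=dict(t=lambda q:((proj(pt,model(q))-T)*wt[:,None]/.33).ravel(),s=lambda q:((proj(ps,model(q))-S)*ws[:,None]/.37).ravel(),w=lambda q:((proj(pw,model(q)[iw])-W)).ravel())
for k in ["t","s","w","tsw"]:
    f=lambda q:np.concatenate([fs[c](q) for c in k])
    r=least_squares(f,[.505,-.107,.04,.41]); print(k,r.x.round(4),r.cost.round(2),model(r.x)[8:10].round(4).tolist())
E
```

```text
t [ 0.5037 -0.1061  0.05    0.4018] 23.39 [[0.4688, -0.0341, 0.0445], [0.4317, -0.141, 0.0445]]
s [ 0.5068 -0.1066  0.027   0.4257] 6.28 [[0.4718, -0.0347, 0.0445], [0.4348, -0.1416, 0.0445]]
w [ 0.5081 -0.1054 -3.8445  4.2893] 2.84 [[0.4737, -0.0332, 0.0445], [0.4359, -0.1398, 0.0445]]
tsw [ 0.5063 -0.106   0.0426  0.4076] 79.35 [[0.4715, -0.034, 0.0445], [0.4342, -0.1409, 0.0445]]
```

View pics/w4c.png

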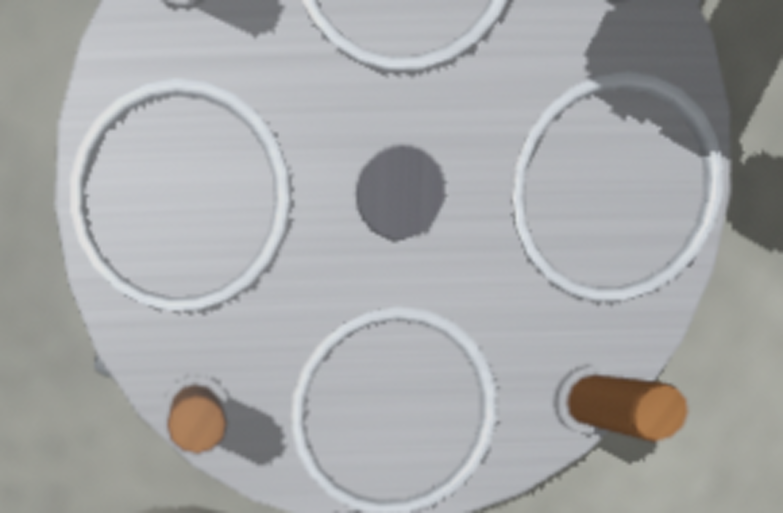

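>>> {"fn": "servo_tool", "kwargs": {"targets": "15 0 0 -.03; 30 0 0 0; 30 0 0 0; 20 0 0 0; 14 0 0 0; 4 0 0 0; 0 0 0 0; 0 0 0 0"}}

```text
time: 10.88
tool_pos: [0.4764, -0.0302, 0.1971]
tool_rot: [-3.133, 0.014, 0.454]
contact_force: [-0.0, 0.3, -3.7]
opening: 0.0632
```

```bash
python3 - <<'E'
from h import *
plan(.4728,-.0335,.1,.451)
E
```

```text
t 10.88 pos [ 0.4764 -0.0302  0.1971] rpy [-3.133  0.014  0.454] F [-0.   0.3 -3.7] open 0.0632 q [-0.22  0.31  1.71 -0.    1.15  0.9 ]
shift [-3.3  2.2 97.2] turn 0.003
```

>>> {"fn": "servo_tool", "kwargs": {"targets": "-3 2 20 0; 0 0 30 0; 0 0 25 0; 0 0 15 0; 0 0 7 0; 0 0 0 0; 0 0 0 0"}}

```text
time: 11.75
tool_pos: [0.4723, -0.0356, 0.1002]
tool_rot: [-3.137, 0.01, 0.451]
contact_force: [0.6, 0.0, -4.6]
opening: 0.064
```

```bash
python3 - <<'E'
from h import *
plan(.4728,-.0335,.08,.451)
for n in ["side","top","wrist"]:
    p=cams.read_camera(n); c=p["color"]
    if n=="side": c=cv2.resize(c[200:310,210:350],None,fx=5,fy=5,interpolation=cv2.INTER_CUBIC)
    if n!="top": cv2.imwrite(f"pics/d1{n}.png",cv2.cvtColor(c,cv2.COLOR_RGB2BGR))
E
```

```text
t 11.75 pos [ 0.4723 -0.0356  0.1002] rpy [-3.137  0.01   0.451] F [ 0.6  0.  -4.6] open 0.064 q [-0.24  0.43  1.84 -0.    0.89  0.89]
shift [ 1.5 -1.6 20.2] turn -0.0
```

View pics/d1side.png

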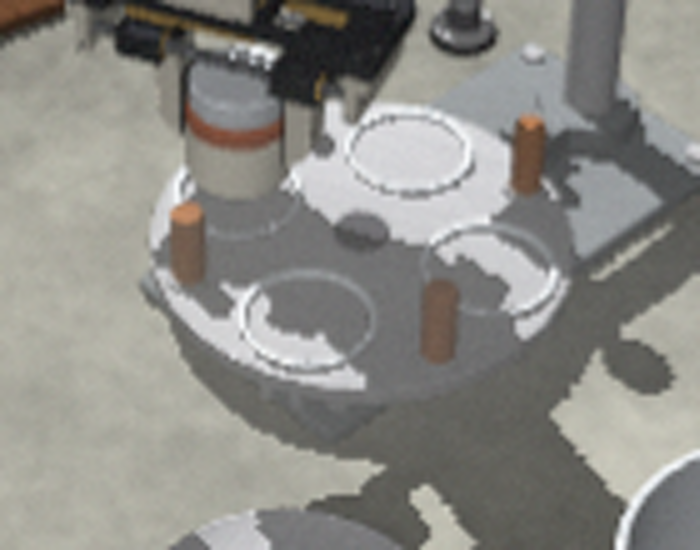

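View pics/d1wrist.png

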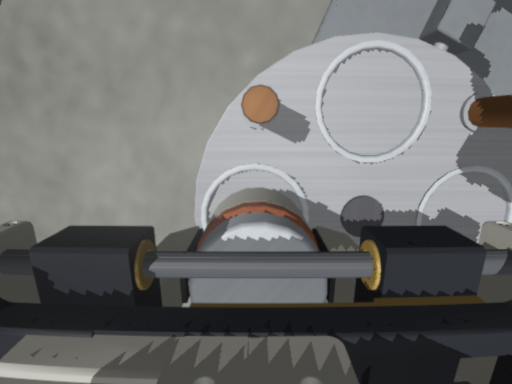

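```bash
python3 - <<'E'
from h import *
p=cams.read_camera("wrist")
s=telemetry.observe();t=np.array(s["tool_pos"]);a=s["tool_rot"][2]
from scipy.spatial.transform import Rotation as Ro
R=Ro.from_euler("xyz",s["tool_rot"]).as_matrix()
j=t+R@[0,0,.033]; print("jar bottom",j)
im=cv2.cvtColor(p["color"],cv2.COLOR_RGB2BGR); im=cv2.resize(im[140:300,170:350],None,fx=4,fy=4,interpolation=cv2.INTER_CUBIC)
th=np.linspace(0,2*np.pi,200)
for (dx,dy,col) in [(0,0,(0,255,0))]:
  for r in [.0355,.04]:
    X=np.c_[.4728+r*np.cos(th),-.0335+r*np.sin(th),0*th+.0445]
    uv=((proj(p,X)-[170,140]+.5)*4).astype(int); cv2.polylines(im,[uv.reshape(-1,1,2)],True,col,1)
  X=(t+R@[0,0,-.037])+ (R@np.c_[.0305*np.cos(th),.0305*np.sin(th),0*th].T).T
  uv=((proj(p,X)-[170,140]+.5)*4).astype(int); cv2.polylines(im,[uv.reshape(-1,1,2)],True,(0,0,255),1)
cv2.imwrite("pics/ov1.png",im)
E
```

```text
jar bottom [ 0.47189911 -0.03547701  0.06709023]
```

View pics/ov1.png

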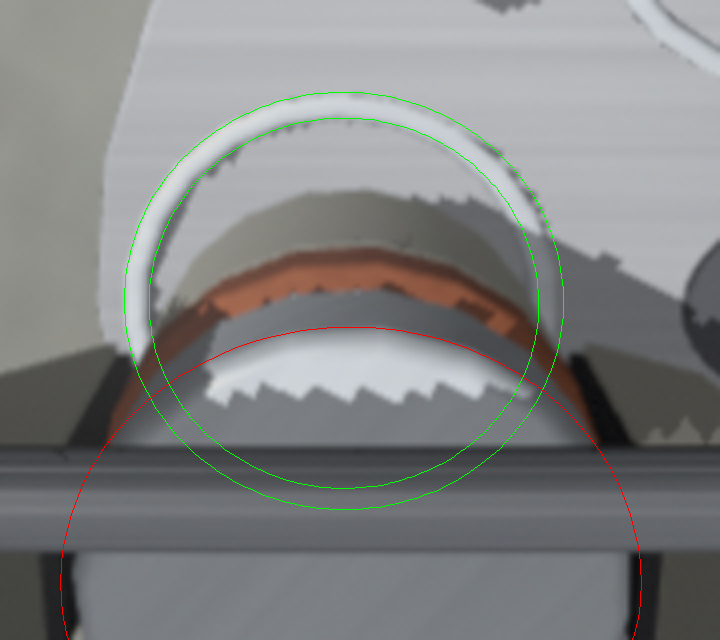

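>>> {"fn": "servo_tool", "kwargs": {"targets": "1.6 -1.7 5 0; 0 0 5 0; 0 0 0 0; 0 0 0 0"}}

```text
time: 12.45
tool_pos: [0.473, -0.033, 0.0895]
tool_rot: [-3.137, 0.01, 0.451]
contact_force: [0.1, -1.0, -3.9]
opening: 0.0636
```

```bash
python3 - <<'E'
from h import *
plan(.4730,-.0335,.074,.451)
E
```

```text
t 12.45 pos [ 0.473  -0.033   0.0895] rpy [-3.137  0.01   0.451] F [ 0.1 -1.  -3.9] open 0.0636 q [-0.23  0.44  1.85 -0.    0.86  0.89]
shift [-0.1  0.6 15.5] turn 0.0
```

>>> {"fn": "servo_tool", "kwargs": {"targets": "0 0.5 5 0; 0 0 5 0; 0 0 3 0; 0 0 2 0; 0 0 0 0; 0 0 0 0"}}

```text
time: 13.2
tool_pos: [0.4738, -0.0334, 0.0744]
tool_rot: [-3.138, 0.009, 0.451]
contact_force: [0.5, -0.2, -3.2]
opening: 0.0637
```

```bash
python3 - <<'E'
from h import *
plan(.4730,-.0335,.073,.451)
E
```

```text
t 13.2 pos [ 0.4738 -0.0334  0.0744] rpy [-3.138  0.009  0.451] F [ 0.5 -0.2 -3.2] open 0.0637 q [-0.23  0.47  1.86 -0.    0.82  0.89]
shift [-0.7 -0.3  1.4] turn -0.0
```

>>> {"fn": "servo_tool", "kwargs": {"targets": "-.5 0 1.5 0; 0 0 1 0; 0 0 1 0; 0 0 0 0"}}

```text
time: 13.7
tool_pos: [0.4749, -0.0333, 0.0743]
tool_rot: [-3.14, 0.004, 0.451]
contact_force: [-0.2, 0.2, -4.4]
opening: 0.0635
```

```bash
python3 - <<'E'
from h import *
plan(.4730,-.0335,.073,.451)
p=cams.read_camera("side");c=cv2.resize(p["color"][200:310,210:350],None,fx=5,fy=5,interpolation=cv2.INTER_CUBIC); cv2.imwrite(f"pics/d2side.png",cv2.cvtColor(c,cv2.COLOR_RGB2BGR))
E
```

```text
t 13.7 pos [ 0.4749 -0.0333  0.0743] rpy [-3.14   0.004  0.451] F [-0.2  0.2 -4.4] open 0.0635 q [-0.23  0.47  1.86 -0.    0.81  0.89]
shift [-1.8 -0.6  1.3] turn -0.0
```

View pics/d2side.png

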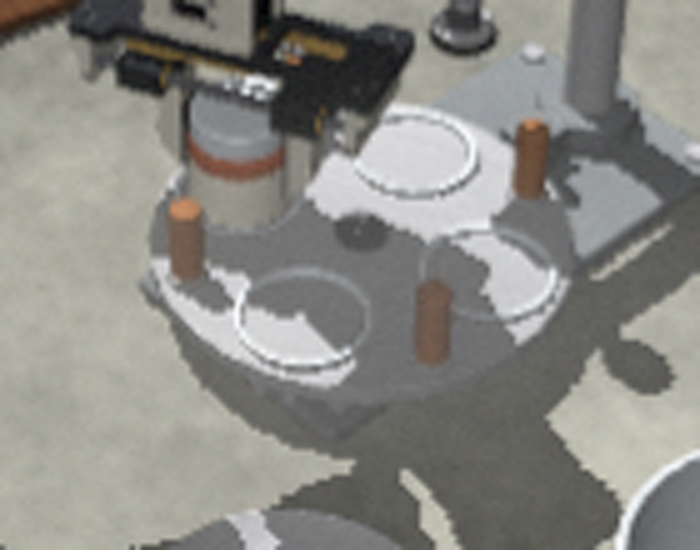

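>>> {"fn": "servo_tool", "kwargs": {"targets": "-1.5 0 3 0; 0 0 3 0; 0 0 0 0"}}

```text
time: 14.12
tool_pos: [0.4757, -0.0328, 0.0739]
tool_rot: [3.141, -0.003, 0.449]
contact_force: [-0.3, 0.8, -4.3]
opening: 0.0637
```

>>> {"fn": "servo_tool", "kwargs": {"targets": "0 0 0 0; 0 0 0 0; 0 0 0 0; 0 0 0 0", "hand": 1}}

```text
time: 14.62
tool_pos: [0.4759, -0.0332, 0.0734]
tool_rot: [3.141, -0.003, 0.449]
contact_force: [-1.0, -0.7, 0.0]
opening: 0.0913
```

>>> {"fn": "servo_tool", "kwargs": {"targets": "0 0 -15 0; 0 0 -25 0; 0 0 -35 0; 0 0 -40 0; -30 0 -20 0; -35 0 0 0; -30 0 0 0; -10 0 0 0; 0 0 0 0; 0 0 0 0"}}

```text
time: 15.88
tool_pos: [0.3797, -0.0801, 0.2117]
tool_rot: [3.14, -0.003, 0.449]
contact_force: [-0.8, 0.6, 0.5]
opening: 0.092
```

```bash
python3 - <<'E'
from h import *
plan(.556,.427,.21,np.pi/2)
p=cams.read_camera("wrist"); save(p,"w5")
p=cams.read_camera("side");c=cv2.resize(p["color"][130:310,100:350],None,fx=3,fy=3,interpolation=cv2.INTER_CUBIC); cv2.imwrite(f"pics/d3side.png",cv2.cvtColor(c,cv2.COLOR_RGB2BGR))
p=cams.read_camera("top"); save(p,"top5")
E
```

```text
t 15.88 pos [ 0.3797 -0.0801  0.2117] rpy [ 3.14e+00 -3.00e-03  4.49e-01] F [-0.8  0.6  0.5] open 0.092 q [-0.41  0.12  1.91  0.    1.11  0.71]
shift [ 378.9 -380.3    2.2] turn -1.122
```

View pics/d3side.png

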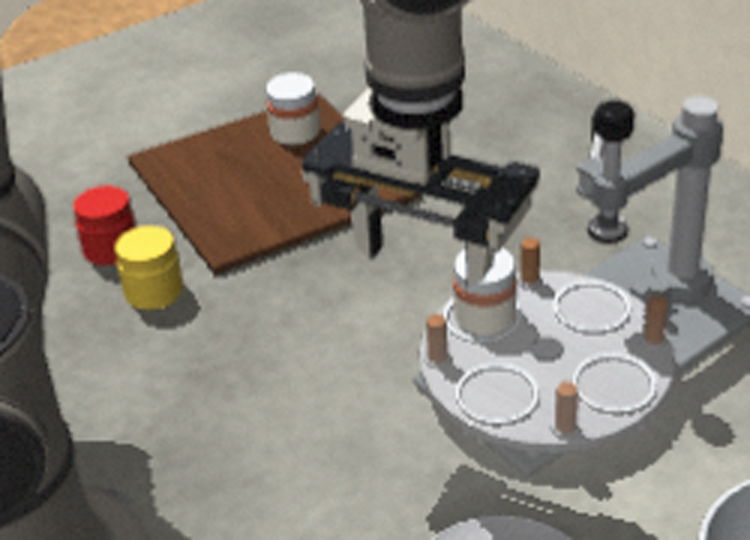

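View pics/w5.png

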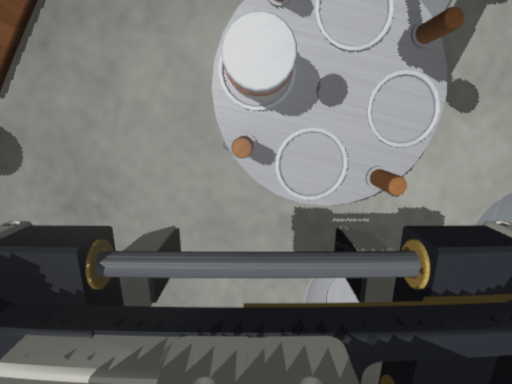

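```bash
python3 - <<'E'
from fit import *
pw=cams.read_camera("wrist")
W=np.array([[332,90],[242,147],[396,186],[312,163],[404,109],[354,12]]); iw=[2,4,5,9,10,7]
f=lambda v:(proj(pw,model([v[0],v[1],.0426,v[2]])[iw])-W).ravel()
r=least_squares(f,[.507,-.106,.4]); print(r.x.round(4),r.cost,f(r.x).round(1))
P=model([r.x[0],r.x[1],.0426,r.x[2]]); print(P[7:11].round(4))
for e,a in lidfind(pw): print(e,onz(pw,e[0],.110).round(4))
p=cams.read_camera("top")
for e,a in lidfind(p,150,150): print("top",np.round(e[0],1),a,onz(p,e[0],.084).round(4),onz(p,e[0],.110).round(4))
E
```

```text
[ 0.5064 -0.1047  0.1681] 14.986205050022217 [-0.5  0.1 -1.3  0.8  1.7  1.1 -1.1  1.8  0.1  0.9  1.2 -4.1]
[[ 0.5847 -0.0879  0.0445]
 [ 0.4897 -0.0264  0.0445]
 [ 0.4282 -0.1214  0.0445]
 [ 0.5232 -0.1829  0.0445]]
((27.826709747314453, 372.2569580078125), (11.258536338806152, 137.61817932128906), 95.6996078491211) [0.0888 0.0673 0.11  ]
((340.35028076171875, 292.0259094238281), (23.71063995361328, 28.889524459838867), 107.1904067993164) [ 0.3344 -0.1918  0.11  ]
((324.5191650390625, 94.12517547607422), (201.9966583251953, 227.0906982421875), 103.82852172851562) [ 0.4864 -0.0892  0.11  ]
top [380.5 205.4] 724.5 [ 0.4431 -0.4618  0.084 ] [ 0.4393 -0.4545  0.11  ]
top [144.3 171.8] 166.5 [0.5547 0.4248 0.084 ] [0.5491 0.418  0.11  ]
top [276.6 187.4] 601.0 [ 0.504 -0.073  0.084] [ 0.4992 -0.0718  0.11  ]
```

>>> {"fn": "servo_tool", "kwargs": {"targets": "20 -20 0 0; 35 -35 0 0; 40 -40 0 0; 40 -40 0 0; 40 -40 0 0; 40 -40 0 0; 40 -40 0 0; 40 -40 0 0; 35 -35 0 0; 25 -25 0 0; 12 -12 0 0; 0 0 0 0"}}

```text
time: 17.62
tool_pos: [0.5566, 0.4295, 0.2068]
tool_rot: [3.139, 0.0, 0.451]
contact_force: [0.0, 0.1, -1.0]
opening: 0.0916
```

>>> {"fn": "servo_tool", "kwargs": {"targets": "0 0 0 -.1; 0 0 0 -.17; 0 0 0 -.17; 0 0 0 -.17; 0 0 0 -.17; 0 0 0 -.17; 0 0 0 -.12; 0 0 0 -.04; 0 0 0 0; 0 0 0 0"}}

```text
time: 18.88
tool_pos: [0.555, 0.4207, 0.2058]
tool_rot: [-3.138, 0.008, 1.592]
contact_force: [-0.3, -0.2, 0.3]
opening: 0.0916
```

```bash
python3 - <<'E'
from h import *
p=cams.read_camera("wrist"); save(p,"w6")
for e,a in lidfind(p):
    print(np.round(e[0],1),np.round(e[1],1),a,onz(p,e[0],.084).round(4)); g=onz(p,e[0],.084)
plan(.556,.427,.047,np.pi/2)
E
```

```text
[ 95. 366.] [ 38.1 174.5] 4739.0 [0.3654 0.2089 0.084 ]
[336.4 291.1] [24.6 37. ] 622.0 [0.6397 0.3203 0.084 ]
[261.2 189.2] [61.8 62.3] 3025.5 [0.5576 0.4285 0.084 ]
[257.4 113.3] [269.1 516.6] 66970.0 [0.5525 0.4975 0.084 ]
t 18.93 pos [0.555  0.4207 0.2058] rpy [-3.138  0.008  1.592] F [ 0.5 -0.  -0.4] open 0.092 q [ 0.54  0.7   1.02 -0.01  1.43  0.52]
shift [  7.5   1.7 158.7] turn 0.021
```

View pics/w6.png

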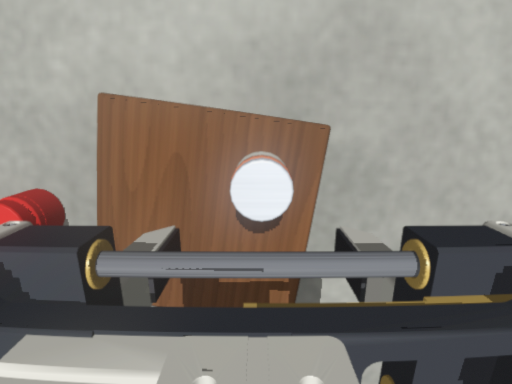

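>>> {"fn": "servo_tool", "kwargs": {"targets": "4 1 20 0; 3 1 30 0; 0 0 30 0; 0 0 30 0; 0 0 25 0; 0 0 15 0; 0 0 6 0; 0 0 0 0; 0 0 0 0"}}

```text
time: 20.05
tool_pos: [0.5582, 0.427, 0.0483]
tool_rot: [3.14, 0.005, 1.588]
contact_force: [-0.3, 0.4, 0.4]
opening: 0.0916
```

```bash
python3 - <<'E'
from h import *
plan(.5572,.4278,.047)
E
```

```text
t 20.05 pos [0.5582 0.427  0.0483] rpy [3.14  0.005 1.588] F [-0.3  0.4  0.4] open 0.0916 q [ 0.55  0.84  1.18 -0.01  1.12  0.53]
shift [ 0.8 -1.   1.3] turn 0
```

>>> {"fn": "servo_tool", "kwargs": {"targets": "1 0 1 0; 0 0 0 0; 0 0 0 0; 0 0 0 0; 0 0 0 0; 0 0 0 0; 0 0 0 0", "hand": 0, "squeeze": 25}}

```text
time: 20.92
tool_pos: [0.5589, 0.4286, 0.0493]
tool_rot: [3.137, 0.004, 1.588]
contact_force: [-0.4, -0.2, -0.4]
opening: 0.0637
```

>>> {"fn": "servo_tool", "kwargs": {"targets": "0 0 -10 0; 0 0 -25 0; 0 0 -35 0; 0 0 -40 0; 0 0 -35 0; 0 0 -10 0; 0 0 0 0; 0 0 0 0"}}

```text
time: 21.92
tool_pos: [0.5559, 0.4276, 0.2038]
tool_rot: [-3.135, 0.01, 1.588]
contact_force: [-0.0, -0.6, -4.2]
opening: 0.0633
```

```bash
python3 - <<'E'
from h import *
plan(.36,-.11,.2,.25)
E
```

```text
t 21.93 pos [0.5559 0.4276 0.2038] rpy [-3.135  0.01   1.588] F [-0.  -0.6 -4.2] open 0.0633 q [ 0.55  0.71  1.   -0.01  1.44  0.53]
shift [-534.1 -204.8   10.5] turn 1.338
```

>>> {"fn": "servo_tool", "kwargs": {"targets": "-15 -10 0 0; -30 -20 0 0; -35 -20 0 0; -35 -20 0 0; -35 -20 0 0; -35 -20 0 0; -35 -20 0 0; -40 -15 0 0; -40 -10 0 0; -40 -2 0 0; -40 0 0 0; -40 0 0 0; -40 0 0 0; -40 0 0 0; -40 0 0 0; -40 0 0 0; -35 0 0 0; -20 0 0 0; -8 0 0 0; 0 0 0 0"}}

```text
time: 24.42
tool_pos: [0.3918, -0.2377, 0.1918]
tool_rot: [-3.096, 0.01, 1.588]
contact_force: [-0.8, 1.5, -3.3]
opening: 0.0638
```

>>> {"fn": "servo_tool", "kwargs": {"targets": "0 0 0 -.08; 0 0 0 -.08; 0 0 0 0; 0 0 0 0"}}

```text
time: 24.92
tool_pos: [0.3912, -0.2335, 0.1908]
tool_rot: [-3.093, -0.001, 1.754]
contact_force: [0.8, -0.1, -3.1]
opening: 0.0636
```

```bash
python3 - <<'E'
from h import *
p=cams.read_camera("wrist"); save(p,"w7")
plan(.428,-.121,.2)
E
```

```text
t 24.98 pos [ 0.3912 -0.2336  0.1908] rpy [-3.093e+00 -1.000e-03  1.754e+00] F [ 0.2  0.5 -3.9] open 0.0636 q [-0.68  0.29  1.75 -0.04  1.13 -0.85]
shift [104.   56.1 -11.8] turn 0
```

View pics/w7.png

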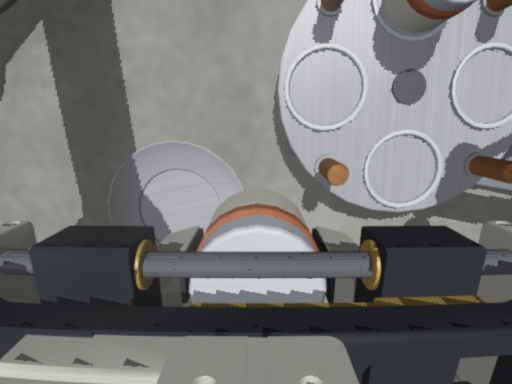

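```bash
python3 - <<'E'
from h import *
p=cams.read_camera("wrist")
for uv in [(403,169),(326,87),(494,86),(409,86)]: print(onz(p,uv,.0445).round(4))
g=onz(p,(403,169),.0445)
from scipy.spatial.transform import Rotation as Ro
s=telemetry.observe();R=Ro.from_euler("xyz",s["tool_rot"]).as_matrix(); j=np.array(s["tool_pos"])+R@[0,0,.035]
print("jar",j.round(4)); d=np.array([g[0],g[1],.075])-j; print((R.T@d*1000).round(1))
E
```

```text
[ 0.5233 -0.1824  0.0445]
[ 0.4289 -0.1213  0.0445]
[ 0.5871 -0.0877  0.0445]
[ 0.5058 -0.1051  0.0445]
jar [ 0.3896 -0.234   0.1558]
[ 26.3 144.6  73.9]
```

>>> {"fn": "servo_tool", "kwargs": {"targets": "8 5 0 0; 18 10 0 0; 22 13 0 0; 22 13 0 0; 18 10 0 0; 10 6 0 0; 4 2 0 0; 0 0 0 0; 0 0 0 0"}}

```text
time: 26.15
tool_pos: [0.4325, -0.1175, 0.1881]
tool_rot: [-3.094, -0.001, 1.75]
contact_force: [-0.0, -0.1, -3.8]
opening: 0.0638
```

```bash
cat >> h.py <<'E'
def jarplan(g,zb,off):
    from scipy.spatial.transform import Rotation as Ro
    s=telemetry.observe();R=Ro.from_euler("xyz",s["tool_rot"]).as_matrix(); j=np.array(s["tool_pos"])+R@[0,0,off]
    d=np.array([g[0],g[1],zb])-j
    print("t",s["time"],"tcp",s["tool_pos"].round(4),"rpy",s["tool_rot"].round(3),"F",s["contact_force"].round(1),"jar",j.round(4),"tool shift",(R.T@d*1000).round(1))
E
python3 - <<'E'
from h import *
jarplan((.4289,-.1213),.066,.035)
E
```

```text
t 26.15 tcp [ 0.4325 -0.1175  0.1881] rpy [-3.094e+00 -1.000e-03  1.750e+00] F [-0.  -0.1 -3.8] jar [ 0.4308 -0.1177  0.1531] tool shift [-3.3  1.7 87.1]
```

>>> {"fn": "servo_tool", "kwargs": {"targets": "-2 1 15 0; -1 .5 22 0; 0 0 22 0; 0 0 15 0; 0 0 8 0; 0 0 3 0; 0 0 0 0; 0 0 0 0"}}

```text
time: 27.15
tool_pos: [0.4315, -0.1252, 0.1023]
tool_rot: [-3.097, 0.002, 1.744]
contact_force: [1.3, -0.0, -4.3]
opening: 0.0636
```

```bash
cat > ov.py <<'E'
import sys
from h import *
from scipy.spatial.transform import Rotation as Ro
gx,gy,name=float(sys.argv[1]),float(sys.argv[2]),sys.argv[3]
p=cams.read_camera("wrist")
s=telemetry.observe();t=np.array(s["tool_pos"]);R=Ro.from_euler("xyz",s["tool_rot"]).as_matrix()
im=cv2.cvtColor(p["color"],cv2.COLOR_RGB2BGR); im=cv2.resize(im[140:300,170:350],None,fx=4,fy=4,interpolation=cv2.INTER_CUBIC)
th=np.linspace(0,2*np.pi,200)
for r in [.0355,.04]:
    X=np.c_[gx+r*np.cos(th),gy+r*np.sin(th),0*th+.0445]
    uv=((proj(p,X)-[170,140]+.5)*4).astype(int); cv2.polylines(im,[uv.reshape(-1,1,2)],True,(0,255,0),1)
X=(t+R@[0,0,-.035])+ (R@np.c_[.0305*np.cos(th),.0305*np.sin(th),0*th].T).T
uv=((proj(p,X)-[170,140]+.5)*4).astype(int); cv2.polylines(im,[uv.reshape(-1,1,2)],True,(0,0,255),1)
cv2.imwrite(f"pics/{name}.png",im)
E
python3 ov.py .4289 -.1213 ov2; python3 - <<'E'
from h import *
jarplan((.4289,-.1213),.05,.035)
E
```

```text
t 27.2 tcp [ 0.4315 -0.1252  0.1023] rpy [-3.097e+00  3.000e-03  1.744e+00] F [ 0.2 -0.7 -3.8] jar [ 0.43   -0.1256  0.0674] tool shift [ 4.4  0.4 17.4]
```

View pics/ov2.png

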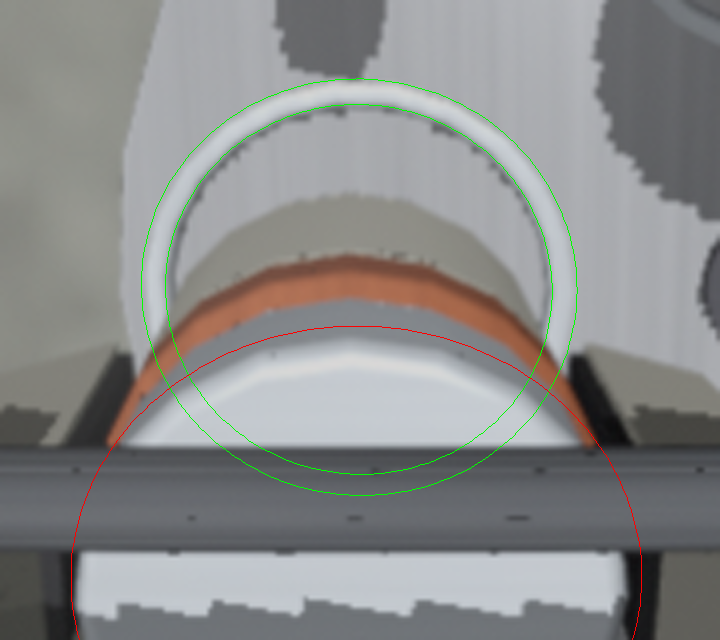

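>>> {"fn": "servo_tool", "kwargs": {"targets": "3 0.4 4 0; 2.5 0 4 0; 0 0 2 0; 0 0 0 0"}}

```text
time: 27.7
tool_pos: [0.4307, -0.1193, 0.092]
tool_rot: [-3.098, 0.003, 1.745]
contact_force: [-0.1, 1.7, -3.1]
opening: 0.0634
```

```bash
python3 ov.py .4289 -.1213 ov3; python3 - <<'E'
from h import *
jarplan((.4289,-.1200),.05,.035)
E
```

```text
t 27.75 tcp [ 0.4307 -0.1193  0.0921] rpy [-3.098e+00  3.000e-03  1.745e+00] F [-0.3  0.2 -4.3] jar [ 0.4292 -0.1197  0.0572] tool shift [-0.2 -0.1  7.2]
```

View pics/ov3.png

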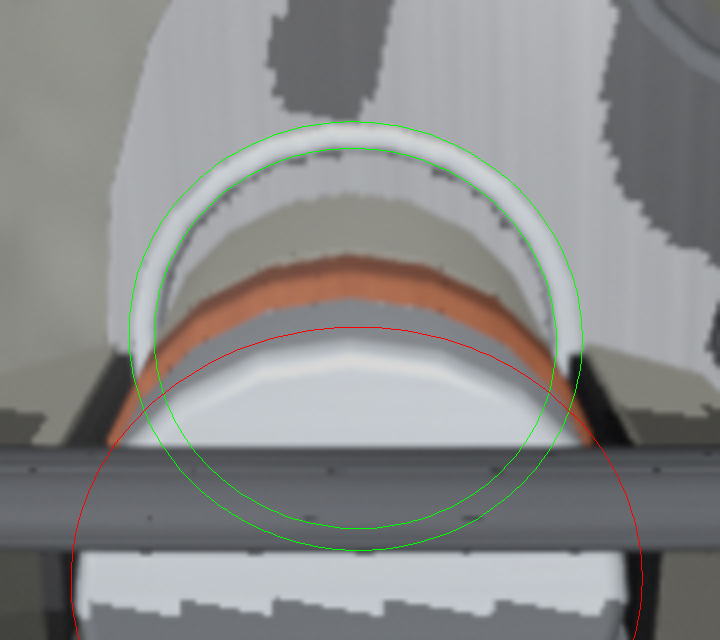

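>>> {"fn": "servo_tool", "kwargs": {"targets": "0 0 5 0; 0 0 4 0; 0 0 4 0; 0 0 3 0; 0 0 3 0; 0 0 0 0"}}

```text
time: 28.5
tool_pos: [0.4295, -0.1206, 0.0752]
tool_rot: [-3.098, 0.006, 1.746]
contact_force: [-0.4, 0.1, -4.7]
opening: 0.0636
```

```bash
python3 - <<'E'
from h import *
jarplan((.4289,-.1200),.040,.035)
E
```

```text
t 28.5 tcp [ 0.4295 -0.1206  0.0752] rpy [-3.098  0.006  1.746] F [-0.4  0.1 -4.7] jar [ 0.4281 -0.1211  0.0402] tool shift [0.9 1.  0.2]
```

>>> {"fn": "servo_tool", "kwargs": {"targets": "0.5 0 3 0; 0 0 2 0; 0 0 0 0"}}

```text
time: 28.88
tool_pos: [0.4295, -0.1213, 0.0743]
tool_rot: [-3.1, 0.009, 1.747]
contact_force: [0.9, -0.1, -4.0]
opening: 0.064
```

>>> {"fn": "servo_tool", "kwargs": {"targets": "0 0 0 0; 0 0 0 0; 0 0 0 0; 0 0 0 0", "hand": 1}}

```text
time: 29.38
tool_pos: [0.4302, -0.1215, 0.0739]
tool_rot: [-3.101, 0.01, 1.747]
contact_force: [0.1, -0.1, 0.3]
opening: 0.0917
```

>>> {"fn": "servo_tool", "kwargs": {"targets": "0 0 -12 0; 0 0 -20 0; 0 0 -25 0; 0 0 -30 0; 0 0 -25 0; 0 0 -15 0; -25 0 0 0; -35 0 0 0; -35 0 0 0; -20 0 0 0; -8 0 0 0; 0 0 0 0"}}

```text
time: 30.88
tool_pos: [0.4579, -0.2423, 0.215]
tool_rot: [-3.107, 0.013, 1.749]
contact_force: [0.1, 0.6, 0.4]
opening: 0.0921
```

```bash
python3 - <<'E'
from h import *
plan()
p=cams.read_camera("wrist"); save(p,"w8")
p=cams.read_camera("top"); c=cv2.resize(p["color"][90:240,200:340],None,fx=4,fy=4,interpolation=cv2.INTER_CUBIC); cv2.imwrite(f"pics/top8.png",cv2.cvtColor(c,cv2.COLOR_RGB2BGR))
p=cams.read_camera("side");c=cv2.resize(p["color"][130:310,150:400],None,fx=3,fy=3,interpolation=cv2.INTER_CUBIC); cv2.imwrite(f"pics/side8.png",cv2.cvtColor(c,cv2.COLOR_RGB2BGR))
E
```

```text
t 30.88 pos [ 0.4579 -0.2423  0.215 ] rpy [-3.107  0.013  1.749] F [0.1 0.6 0.4] open 0.0921 q [-0.61  0.36  1.57 -0.04  1.23 -0.78]
shift [0. 0. 0.] turn 0
```

View pics/w8.png

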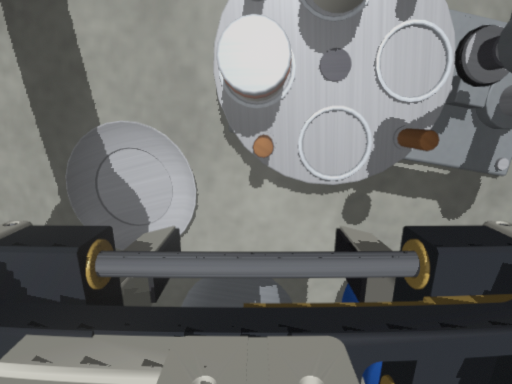

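View pics/side8.png

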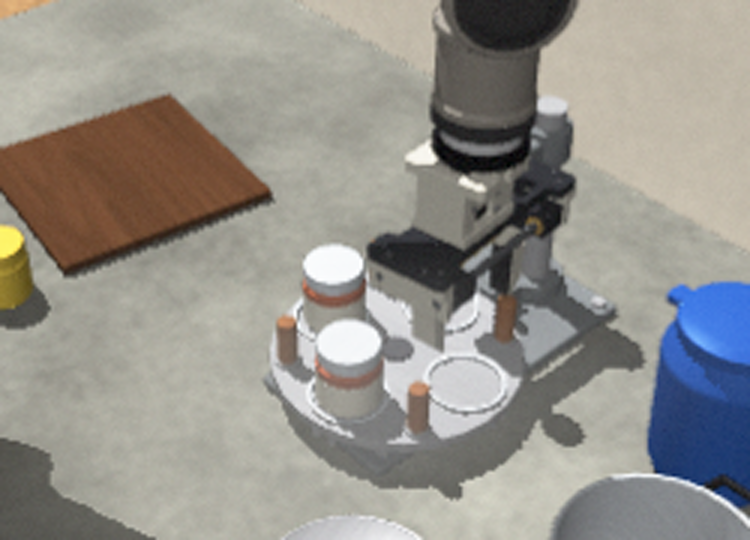

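View pics/top8.png

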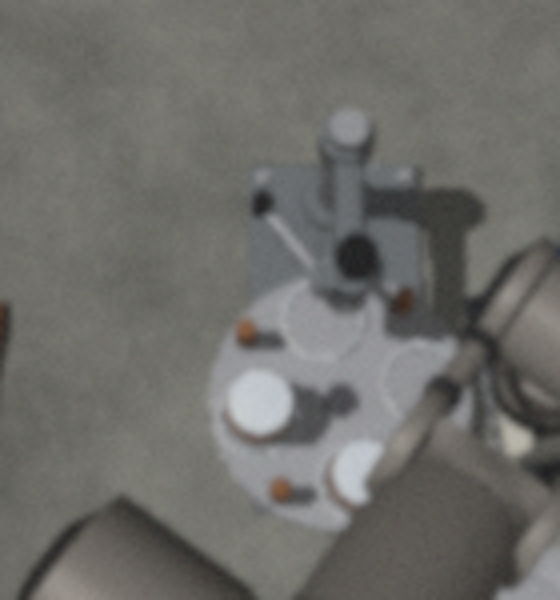

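```bash
python3 - <<'E'
from fit import *
pw=cams.read_camera("wrist")
W=np.array([[335.5,65],[263,147],[428,140],[336,143],[415,61]]); iw=[2,5,6,10,7]
f=lambda v:(proj(pw,model([v[0],v[1],.0426,v[2]])[iw])-W).ravel()
r=least_squares(f,[.507,-.106,.2]); print(r.x.round(4),r.cost,f(r.x).round(1))
hx,hy,tt=r.x; th=.0426
P=model([hx,hy,th,tt]); print(P[3:11].round(4))
for uv in [(255,53)]: print("jar lid C",onz(pw,uv,.110))
a=th+tt+5*np.pi/4; rr=np.array([np.cos(a),np.sin(a)]); tv=np.array([np.sin(a),-np.cos(a)])
g=np.array([hx,hy])+.108*rr-.034*tv; print(g,"yaw",np.arctan2(tv[1],tv[0]))
plan(g[0],g[1],.2,np.arctan2(tv[1],tv[0]))
E
```

```text
[ 0.507  -0.104   0.1837] 3.826616982562978 [-0.4 -0.8 -0.4 -0.2  2.1  0.6 -1.2  0.5 -0.3  0. ]
[[ 0.5643 -0.0124  0.092 ]
 [ 0.4155 -0.0467  0.092 ]
 [ 0.4497 -0.1955  0.092 ]
 [ 0.5986 -0.1612  0.092 ]
 [ 0.585  -0.086   0.0445]
 [ 0.4891 -0.026   0.0445]
 [ 0.4291 -0.1219  0.0445]
 [ 0.525  -0.1819  0.0445]]
jar lid C [ 0.43019845 -0.12211872  0.11      ]
[ 0.47855891 -0.21355122] yaw 2.5825266215913762
t 31.07 pos [ 0.4579 -0.2417  0.215 ] rpy [-3.107  0.013  1.75 ] F [-0.7  0.2  0. ] open 0.0916 q [-0.61  0.36  1.57 -0.04  1.23 -0.78]
shift [24.2 25.8 13.9] turn -0.832
```

>>> {"fn": "servo_tool", "kwargs": {"targets": "12 13 0 0; 12 13 0 0; 0 0 0 -.16; 0 0 0 -.17; 0 0 0 -.17; 0 0 0 -.17; 0 0 0 -.15; 0 0 0 0; 0 0 0 0", "hand": 0}}

```text
time: 32.2
tool_pos: [0.4854, -0.2013, 0.2134]
tool_rot: [-3.111, -0.018, 2.601]
contact_force: [-0.4, 0.7, -0.8]
opening: 0.0064
```

```bash
python3 - <<'E'
from h import *
plan(.4786,-.2136,.078,2.582)
E
```

```text
t 32.2 pos [ 0.4854 -0.2013  0.2134] rpy [-3.111 -0.018  2.601] F [-0.4  0.7 -0.8] open 0.0064 q [-0.52  0.38  1.55 -0.03  1.23 -1.54]
shift [ -2.9  -9.9 135.8] turn 0.019
```

>>> {"fn": "servo_tool", "kwargs": {"targets": "-3 -9 10 0; 0 -3 25 0; 0 0 35 0; 0 0 30 0; 0 0 20 0; 0 0 10 0; 0 0 3 0; 0 0 0 0"}}

```text
time: 33.2
tool_pos: [0.4767, -0.2187, 0.0745]
tool_rot: [-3.11, -0.017, 2.59]
contact_force: [-0.0, 0.3, 0.1]
opening: 0.0007
```

```bash
cat > hubp.py <<'E'
from h import *
s=telemetry.observe(); a=s["tool_rot"][2]; d=np.array([.507,-.104])-s["tool_pos"][:2]
tx=np.array([np.cos(a),np.sin(a)]); ty=np.array([np.sin(a),-np.cos(a)])
print("t",round(s["time"],2),s["tool_pos"].round(4),s["tool_rot"].round(3),"F",s["contact_force"].round(1),"hub in tool xy",(d@tx*1000).round(1),(d@ty*1000).round(1),"angle press of TCP",round(float(np.arctan2(-d[1],-d[0])-.0426)%(2*np.pi),3))
E
python3 hubp.py; python3 - <<'E'
from h import *
p=cams.read_camera("side");c=cv2.resize(p["color"][130:310,200:400],None,fx=3.5,fy=3.3,interpolation=cv2.INTER_CUBIC); cv2.imwrite(f"pics/side9.png",cv2.cvtColor(c,cv2.COLOR_RGB2BGR))
E
```

```text
t 33.2 [ 0.4767 -0.2187  0.0745] [-3.11  -0.017  2.59 ] F [-0.   0.3  0.1] hub in tool xy 34.4 113.6 angle press of TCP 4.412
```

View pics/side9.png

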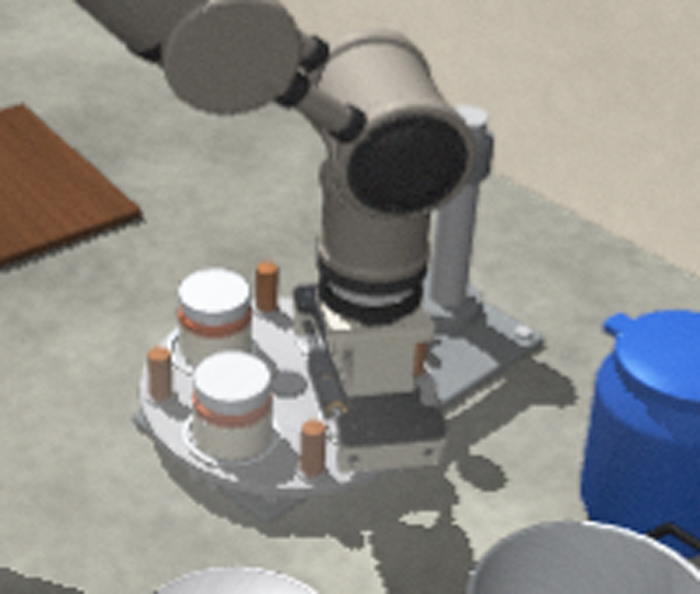

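>>> {"fn": "servo_tool", "kwargs": {"targets": "6 2.5 0 0; 6 2.5 0 0; 8.6 -1.2 0 .08; 8.6 -1.2 0 .08; 8.6 -1.2 0 .08; 8.6 -1.2 0 .08"}}

```text
time: 34.0
tool_pos: [0.4477, -0.1967, 0.0791]
tool_rot: [-3.114, 0.026, 2.262]
contact_force: [12.0, -18.7, -16.0]
opening: 0.0006
```

```bash
python3 hubp.py
```

```text
t 34.0 [ 0.4477 -0.1967  0.0791] [-3.114  0.026  2.262] F [ 12.  -18.7 -16. ] hub in tool xy 33.5 104.8 angle press of TCP 4.1
```

```bash
python3 - <<'E'
from h import *
p=cams.read_camera("side");c=cv2.resize(p["color"][130:310,200:400],None,fx=3.5,fy=3.3,interpolation=cv2.INTER_CUBIC); cv2.imwrite(f"pics/side10.png",cv2.cvtColor(c,cv2.COLOR_RGB2BGR))
p=cams.read_camera("wrist"); save(p,"w10"); plan()
E
```

```text
t 34.1 pos [ 0.4476 -0.1966  0.0792] rpy [-3.114  0.025  2.263] F [ 5.6 -8.  -6. ] open 0.0003 q [-0.55  0.47  1.84 -0.05  0.82 -1.21]
shift [0. 0. 0.] turn 0
```

View pics/side10.png

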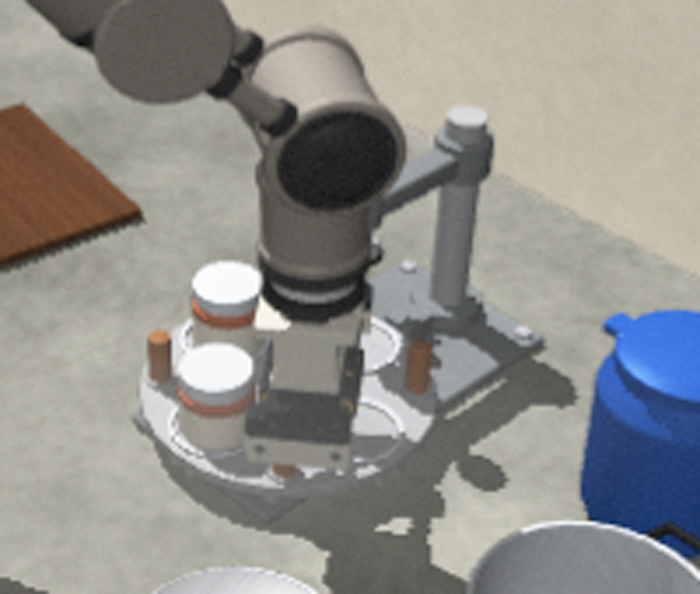

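View pics/w10.png

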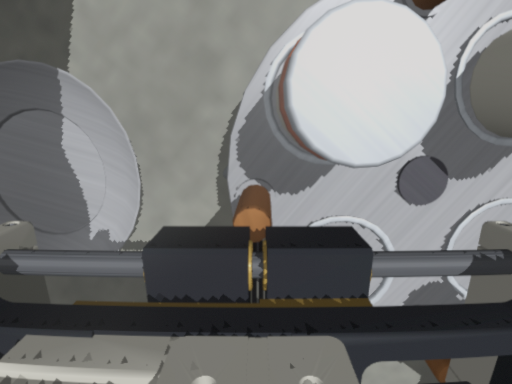

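>>> {"fn": "servo_tool", "kwargs": {"targets": "8 0 0 0; 8 0 0 0; 8 -1 0 0.03"}}

```text
time: 34.48
tool_pos: [0.4344, -0.1827, 0.0802]
tool_rot: [-3.117, 0.04, 2.232]
contact_force: [-0.3, 0.3, 0.1]
opening: 0.0002
```

```bash
python3 hubp.py
```

```text
t 34.48 [ 0.4344 -0.1827  0.0802] [-3.117  0.04   2.232] F [-0.3  0.3  0.1] hub in tool xy 17.4 105.6 angle press of TCP 3.924
```

>>> {"fn": "servo_tool", "kwargs": {"targets": "7.4 -.9 0 .07; 7.4 -.9 0 .07; 7.4 -.9 0 .07; 7.4 -.9 0 .07; 7.4 -.9 0 .07; 7.4 -.9 0 .07; 7.4 -.9 0 .07; 7.4 -.9 0 .07"}}

```text
time: 35.48
tool_pos: [0.401, -0.1254, 0.0795]
tool_rot: [3.139, 0.045, 1.645]
contact_force: [1.2, -1.7, -0.4]
opening: 0.0004
```

```bash
python3 hubp.py;  python3 - <<'E'
from h import *
p=cams.read_camera("wrist"); save(p,"w11")
E
```

```text
t 35.48 [ 0.401  -0.1254  0.0795] [3.139 0.045 1.645] F [ 1.2 -1.7 -0.4] hub in tool xy 13.5 107.3 angle press of TCP 3.299
```

View pics/w11.png

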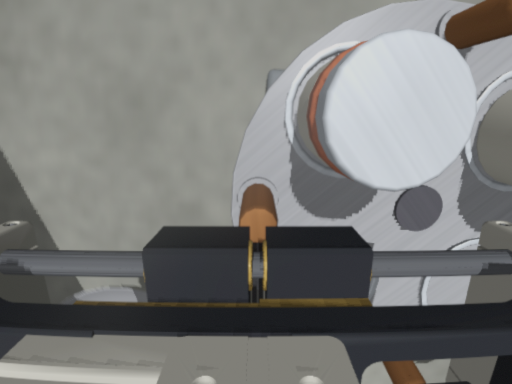

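>>> {"fn": "servo_tool", "kwargs": {"targets": "7.4 -.7 0 .07; 7.4 -.7 0 .07; 7.4 -.7 0 .07; 7.4 -.7 0 .07; 7.4 -.7 0 .07; 7.4 -.7 0 .07; 7.4 -.7 0 .07; 7.4 -.7 0 .07"}}

```text
time: 36.52
tool_pos: [0.4031, -0.0622, 0.0783]
tool_rot: [3.116, 0.035, 1.067]
contact_force: [-1.3, -1.1, 0.8]
opening: 0.0002
```

```bash
python3 hubp.py;  python3 - <<'E'
from h import *
p=cams.read_camera("wrist"); save(p,"w12")
p=cams.read_camera("top"); c=cv2.resize(p["color"][90:240,200:340],None,fx=4,fy=4,interpolation=cv2.INTER_CUBIC); cv2.imwrite(f"pics/top12.png",cv2.cvtColor(c,cv2.COLOR_RGB2BGR))
p=cams.read_camera("side");c=cv2.resize(p["color"][130:310,200:400],None,fx=3.5,fy=3.3,interpolation=cv2.INTER_CUBIC); cv2.imwrite(f"pics/side12.png",cv2.cvtColor(c,cv2.COLOR_RGB2BGR))
E
```

```text
t 36.52 [ 0.4031 -0.0622  0.0783] [3.116 0.035 1.067] F [-1.3 -1.1  0.8] hub in tool xy 13.6 111.1 angle press of TCP 2.717
```

View pics/side12.png

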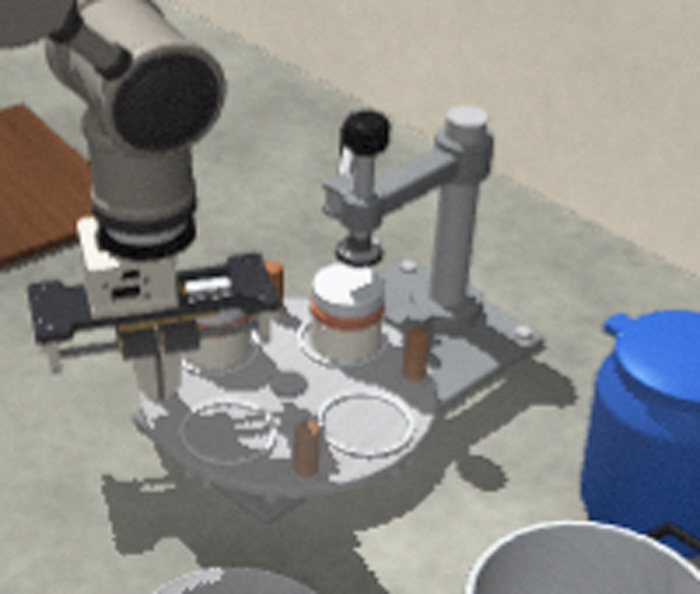

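View pics/top12.png

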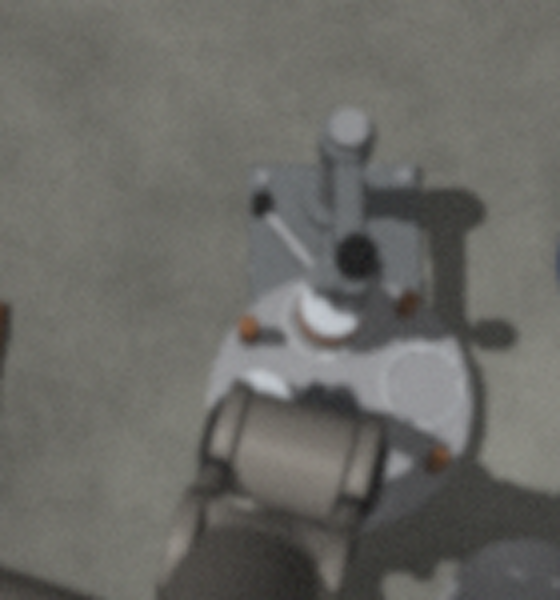

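View pics/w12.png

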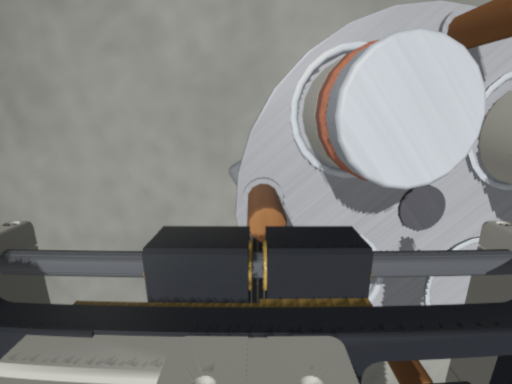

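>>> {"fn": "servo_tool", "kwargs": {"targets": "4 -.2 0 .035; 4 -.2 0 .035; 4 -.2 0 .035; 0 0 0 0; 0 0 0 0"}}

```text
time: 37.3
tool_pos: [0.4054, -0.0555, 0.0782]
tool_rot: [3.115, 0.041, 0.973]
contact_force: [-0.2, 0.7, 0.6]
opening: 0.0006
```

```bash
python3 hubp.py;  cat > tt.py <<'E'
from fit import *
import sys
# table angle from side camera pegs: brown blobs
ps=cams.read_camera("side"); c=ps["color"]; cv2.imwrite(f"pics/{sys.argv[1]}.png",cv2.cvtColor(cv2.resize(c[130:310,200:400],None,fx=3.5,fy=3.3,interpolation=cv2.INTER_CUBIC),cv2.COLOR_RGB2BGR))
for t in [-.2,-.1,0,.1,.2]:
    P=model([.5065,-.1055,.0426,t]); uv=(proj(ps,P[3:11])-[200,130])*[3.5,3.3]; print(t,uv.round(0).tolist())
E
python3 tt.py side13
```

```text
t 37.3 [ 0.4054 -0.0555  0.0782] [3.115 0.041 0.973] F [-0.2  0.7  0.6] hub in tool xy 17.1 111.3 angle press of TCP 2.654
-0.2 [[311.0, 268.0], [161.0, 322.0], [258.0, 425.0], [417.0, 361.0], [362.0, 351.0], [235.0, 332.0], [204.0, 414.0], [340.0, 436.0]]
-0.1 [[299.0, 267.0], [158.0, 330.0], [272.0, 427.0], [418.0, 352.0], [357.0, 346.0], [228.0, 335.0], [209.0, 419.0], [347.0, 432.0]]
0 [[287.0, 266.0], [156.0, 338.0], [286.0, 428.0], [418.0, 344.0], [350.0, 342.0], [221.0, 339.0], [215.0, 424.0], [355.0, 428.0]]
0.1 [[275.0, 266.0], [156.0, 346.0], [300.0, 428.0], [416.0, 336.0], [343.0, 338.0], [214.0, 343.0], [222.0, 429.0], [361.0, 423.0]]
0.2 [[262.0, 267.0], [157.0, 354.0], [314.0, 426.0], [413.0, 328.0], [336.0, 334.0], [209.0, 347.0], [230.0, 433.0], [366.0, 418.0]]
```

View pics/side13.png

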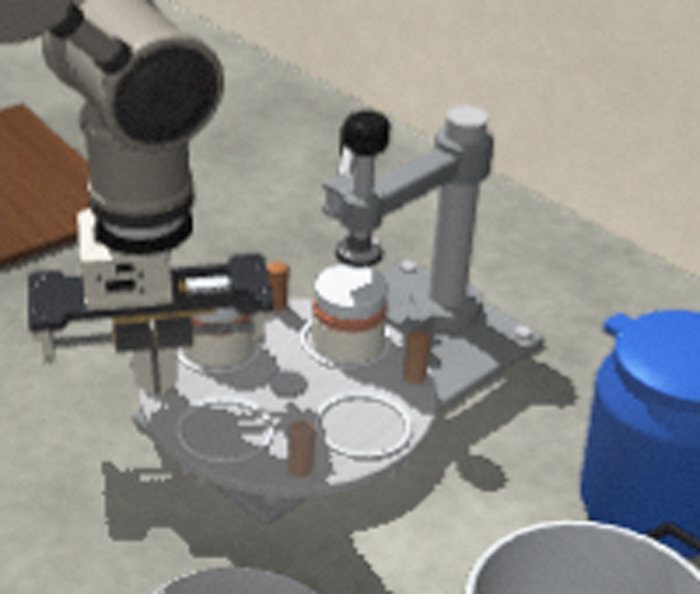

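>>> {"fn": "servo_tool", "kwargs": {"targets": "4.5 -.3 0 .03; 4 -.3 0 .03; 3 -.3 0 .02; 0 0 0 0; 0 0 0 0"}}

```text
time: 37.98
tool_pos: [0.4106, -0.046, 0.0777]
tool_rot: [3.112, 0.04, 0.894]
contact_force: [-0.6, 0.5, 0.4]
opening: 0.0006
```

```bash
python3 hubp.py; python3 tt.py side14 | sed -n 3p
```

```text
t 37.98 [ 0.4106 -0.046   0.0777] [3.112 0.04  0.894] F [-0.6  0.5  0.4] hub in tool xy 15.1 111.5 angle press of TCP 2.557
0 [[287.0, 266.0], [156.0, 338.0], [286.0, 428.0], [418.0, 344.0], [350.0, 342.0], [221.0, 339.0], [215.0, 424.0], [355.0, 428.0]]
```

View pics/side14.png

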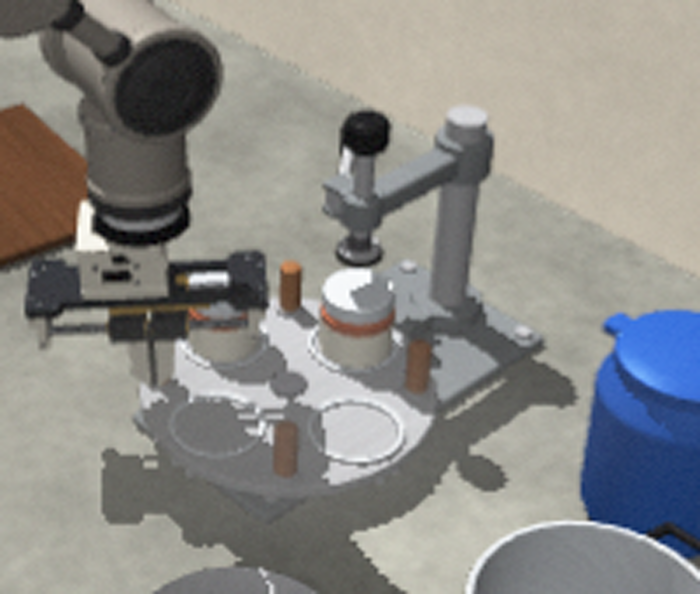

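>>> {"fn": "servo_tool", "kwargs": {"targets": "-6 0 0 0; -8 0 0 0; 0 0 -20 0; 0 0 -40 0; 0 0 -45 0; 0 0 -45 0; 0 0 -40 0; 0 0 -20 0; 0 0 0 .12; 0 0 0 .12; 0 0 0 0; 0 0 0 0"}}

```text
time: 39.52
tool_pos: [0.3975, -0.0507, 0.2946]
tool_rot: [3.105, 0.033, 0.648]
contact_force: [-0.4, 0.1, 0.9]
opening: 0.0003
```

```bash
python3 - <<'E'
from h import *
plan(.56,.02,.29,.642)
p=cams.read_camera("wrist"); save(p,"w15")
E
```

```text
t 39.52 pos [ 0.3975 -0.0507  0.2946] rpy [3.105 0.033 0.648] F [-0.4  0.1  0.9] open 0.0003 q [-0.28  0.07  1.73 -0.05  1.34  0.65]
shift [172.3  41.7   0.5] turn 0.006
```

View pics/w15.png

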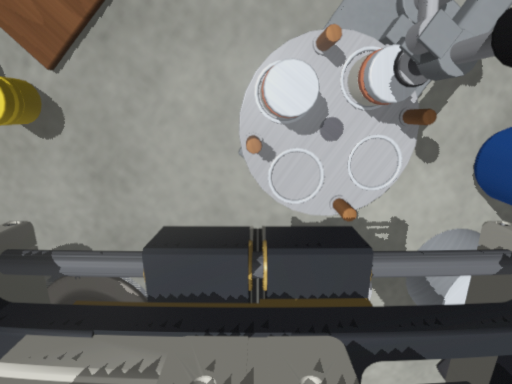

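>>> {"fn": "servo_tool", "kwargs": {"targets": "0 0 -25 0; 0 0 -25 0; 12 10 0 0; 25 20 0 0; 30 25 0 0; 30 25 0 0; 30 25 0 0; 25 19 0 0; 10 8 0 0; 3 2 0 0; 0 0 0 0; 0 0 0 0", "hand": 0.4}}

```text
time: 41.08
tool_pos: [0.6199, -0.0545, 0.3287]
tool_rot: [3.118, 0.044, 0.659]
contact_force: [-0.2, -0.1, 0.3]
opening: 0.0368
```

```bash
python3 - <<'E'
from h import *
plan(.6526,-.0278,.26,.642)
p=cams.read_camera("wrist"); save(p,"w16")
print(proj(p,[.6526,-.0278,.217]),proj(p,[.5065+.08,-.1055+.0034,.301]))
E
```

```text
t 41.08 pos [ 0.6199 -0.0545  0.3287] rpy [3.118 0.044 0.659] F [-0.2 -0.1  0.3] open 0.0368 q [-0.19  0.5   1.04 -0.05  1.61  0.72]
shift [45.2 -2.7 66.8] turn 0.017
[[253.22538329 148.83646784]] [[281.07968156 305.09494548]]
```

View pics/w16.png

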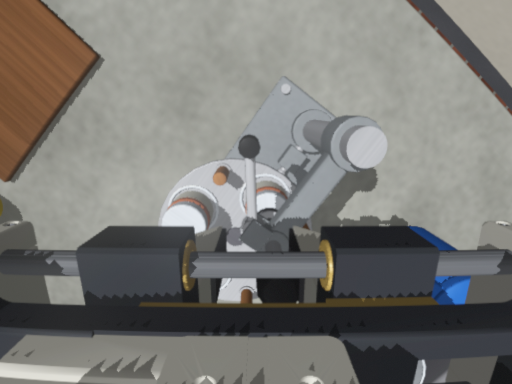

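```bash
python3 - <<'E'
from h import *
p=cams.read_camera("wrist")
g=onz(p,(249,146.5),.217); print(g)
from scipy.spatial.transform import Rotation as Ro
s=telemetry.observe();R=Ro.from_euler("xyz",s["tool_rot"]).as_matrix()
t=s["tool_pos"]
for z in (.26,.212): print((R.T@(np.array([g[0],g[1],z])-t)*1000).round(1))
print(onz(p,(365,148),.238))
E
```

```text
[ 0.65191582 -0.02366876  0.217     ]
[47.2 -6.4 67.1]
[ 49.3  -7.6 115. ]
[ 0.71079073 -0.09739473  0.238     ]
```

>>> {"fn": "servo_tool", "kwargs": {"targets": "12 -2 0 0; 18 -2 0 0; 13 -2 0 0; 4 0 0 0; 0 0 20 0; 0 0 25 0; 0 0 15 0; 0 0 0 0; 0 0 0 0"}}

```text
time: 42.3
tool_pos: [0.6544, -0.0213, 0.2684]
tool_rot: [3.114, 0.04, 0.659]
contact_force: [0.1, 1.1, 0.4]
opening: 0.037
```

```bash
python3 - <<'E'
from h import *
from scipy.spatial.transform import Rotation as Ro
s=telemetry.observe();R=Ro.from_euler("xyz",s["tool_rot"]).as_matrix();t=s["tool_pos"];print(t,s["tool_rot"])
for z in (.212,): print((R.T@(np.array([.6519,-.0237,z])-t)*1000).round(1))
p=cams.read_camera("wrist"); save(p,"w17")
p=cams.read_camera("side"); cv2.imwrite("pics/side17.png",cv2.cvtColor(cv2.resize(p["color"][100:310,200:400],None,fx=3.5,fy=2.8,interpolation=cv2.INTER_CUBIC),cv2.COLOR_RGB2BGR))
E
```

```text
[ 0.65440041 -0.0213484   0.26841126] [3.11355322 0.04016451 0.65875786]
[-1.1 -1.3 56.5]
```

View pics/w17.png

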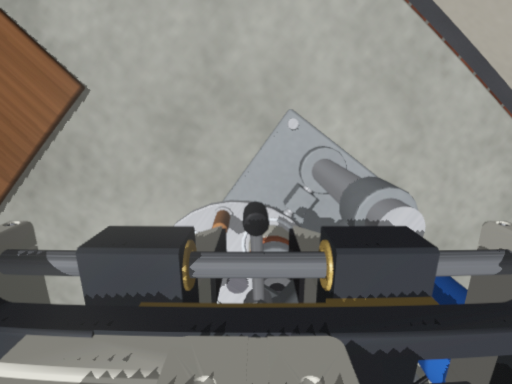

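View pics/side17.png

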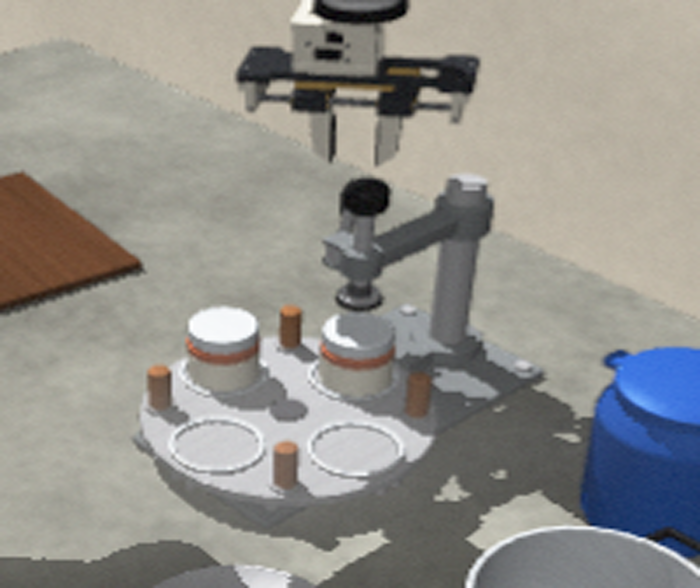

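>>> {"fn": "servo_tool", "kwargs": {"targets": "-1 -1 15 0; 0 0 15 0; 0 0 13 0; 0 0 8 0; 0 0 5 0; 0 0 0 0; 0 0 0 0"}}

```text
time: 43.28
tool_pos: [0.6521, -0.0239, 0.2088]
tool_rot: [3.113, 0.04, 0.659]
contact_force: [-0.4, -0.4, -0.8]
opening: 0.0366
```

```bash
cat > lev.py <<'E'
from h import *
import sys
s=telemetry.observe();t=s["tool_pos"];th=.0426
H=np.array([.5065,-.1055]); c,sn=np.cos(th),np.sin(th); Rz=np.array([[c,-sn],[sn,c]])
pv=H+Rz@[.080,.024]
d=t[:2]-pv; a=s["tool_rot"][2]
tx=np.array([np.cos(a),np.sin(a)]); ty=np.array([np.sin(a),-np.cos(a)])
print("t",round(s["time"],2),t.round(4),s["tool_rot"].round(3),"F",s["contact_force"].round(1),"open",round(s["opening"],4),"r",np.hypot(*d).round(4),"press angle",round(np.arctan2(d[1],d[0])-th,3),"pivot in tool",(-d@tx*1000).round(1),(-d@ty*1000).round(1))
if len(sys.argv)>1:
    p=cams.read_camera("wrist"); save(p,sys.argv[1])
E
python3 lev.py w18
```

```text
t 43.27 [ 0.6521 -0.0239  0.2088] [3.113 0.04  0.659] F [-0.4 -0.4 -0.8] open 0.0366 r 0.0859 press angle 0.639 pivot in tool -85.9 2.0
```

View pics/w18.png

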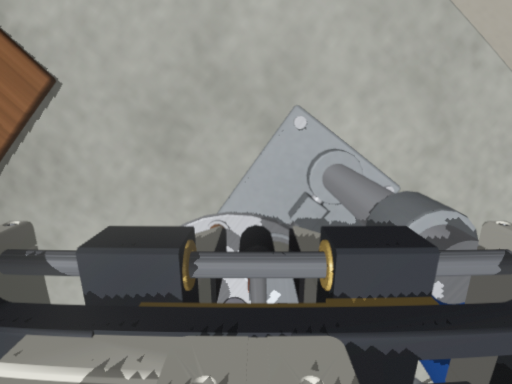

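>>> {"fn": "servo_tool", "kwargs": {"targets": "0 -8.6 0 -.1; 0 -8.6 0 -.1; 0 -8.6 0 -.1; 0 -8.6 0 -.1; 0 -8.6 0 -.1; 0 -8.6 0 -.1"}}

```text
time: 44.08
tool_pos: [0.6134, 0.005, 0.2106]
tool_rot: [3.132, 0.051, 1.276]
contact_force: [1.0, -1.4, -0.3]
opening: 0.0368
```

```bash
python3 lev.py w19
```

```text
t 44.08 [0.6134 0.005  0.2106] [3.132 0.051 1.276] F [ 1.  -1.4 -0.3] open 0.0368 r 0.0877 press angle 1.203 pivot in tool -87.6 -2.7
```

View pics/w19.png

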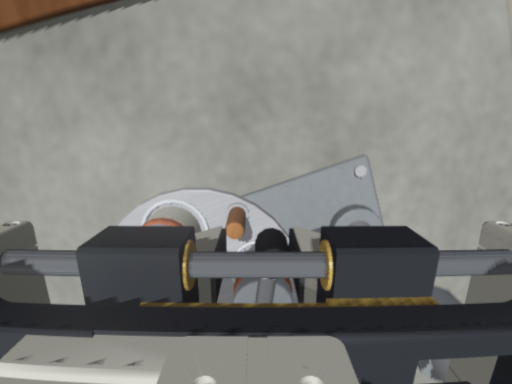

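>>> {"fn": "servo_tool", "kwargs": {"targets": "-1 -8.6 0 -.1; -1 -8.6 0 -.1; -1 -8.6 0 -.1; -.5 -8.6 0 -.1; -.5 -8.6 0 -.1; -.5 -8.6 0 -.1; -.5 -5 0 -.05; 0 0 0 0"}}

```text
time: 45.12
tool_pos: [0.5601, 0.0021, 0.2147]
tool_rot: [-3.131, 0.048, 1.94]
contact_force: [-0.2, -0.1, -0.2]
opening: 0.0369
```

```bash
python3 lev.py w20
```

```text
t 45.12 [0.5601 0.0021 0.2147] [-3.131  0.048  1.94 ] F [-0.2 -0.1 -0.2] open 0.0369 r 0.0841 press angle 1.834 pivot in tool -83.9 -5.3
```

View pics/w20.png

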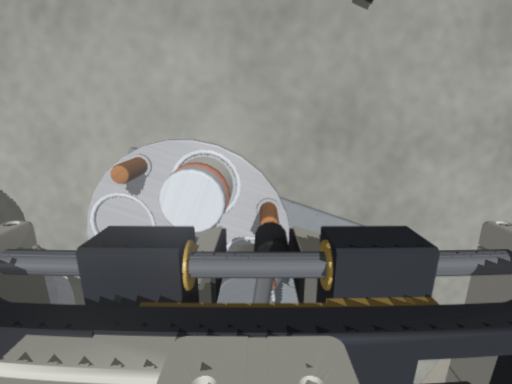

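>>> {"fn": "servo_tool", "kwargs": {"targets": "0 -7 0 -.07; 0 -6 0 -.06; 0 4 0 0; 0 0 0 0"}}

```text
time: 45.68
tool_pos: [0.5536, -0.0005, 0.2153]
tool_rot: [-3.127, 0.047, 2.066]
contact_force: [-0.8, -1.0, 0.5]
opening: 0.0365
```

```bash
python3 lev.py
```

```text
t 45.67 [ 5.536e-01 -5.000e-04  2.153e-01] [-3.127  0.047  2.066] F [-0.8 -1.   0.5] open 0.0365 r 0.0838 press angle 1.918 pivot in tool -83.4 -8.9
```

>>> {"fn": "servo_tool", "kwargs": {"targets": "0 0 -15 0; 0 0 -30 0; 0 0 -40 0; 0 0 -40 0; 0 0 -20 0; 0 0 -5 0; 0 0 0 0; 0 0 0 0"}}

```text
time: 46.68
tool_pos: [0.5519, 0.0073, 0.3742]
tool_rot: [-3.128, 0.048, 2.061]
contact_force: [-0.4, 0.5, -0.0]
opening: 0.0364
```

```bash
python3 - <<'E'
from h import *
plan(.5864,-.1021,.36)
p=cams.read_camera("wrist"); save(p,"w21")
for z in (.301,.29,.28): print(proj(p,[.5864,-.1021,z]))
p=cams.read_camera("side"); cv2.imwrite("pics/side21.png",cv2.cvtColor(cv2.resize(p["color"][150:290,240:380],None,fx=5,fy=4.2,interpolation=cv2.INTER_CUBIC),cv2.COLOR_RGB2BGR))
for z in (.301,.29,.28): print((proj(p,[.5864,-.1021,z])-[240,150])*[5,4.2])
for z in (.158,.148,.138,.11): print((proj(p,[.5864,-.1021,z])-[240,150])*[5,4.2])
E
```

```text
t 46.67 pos [0.5519 0.0073 0.3742] rpy [-3.128  0.048  2.061] F [-0.4  0.5 -0. ] open 0.0364 q [-0.1   0.33  1.19 -0.05  1.61 -0.59]
shift [-112.   -20.7   19.9] turn 0
[[235.91510159 325.68661926]]
[[236.86122188 317.52585198]]
[[237.66350955 310.61047677]]
[[321.65588871  49.28805583]]
[[320.62505438  63.76210408]]
[[319.69864034  76.786623  ]]
[[309.15425695 226.16157733]]
[[308.34736676 237.67932532]]
[[307.54851892 249.0946697 ]]
[[305.35346004 280.52534158]]
```

View pics/side21.png

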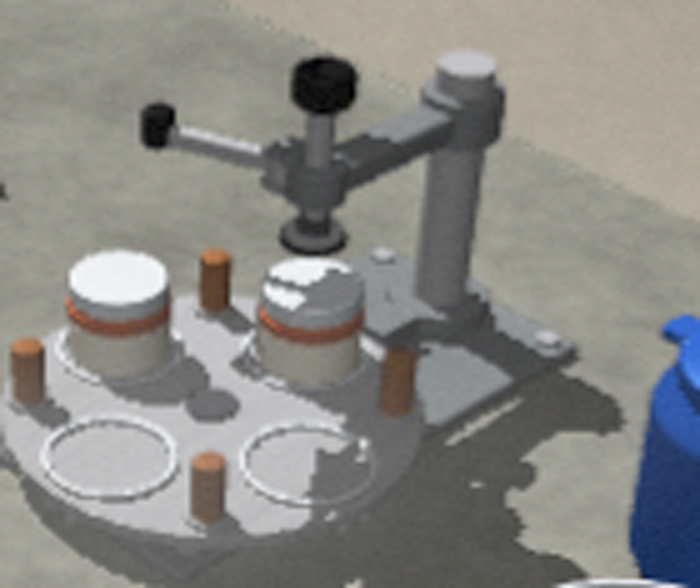

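View pics/w21.png

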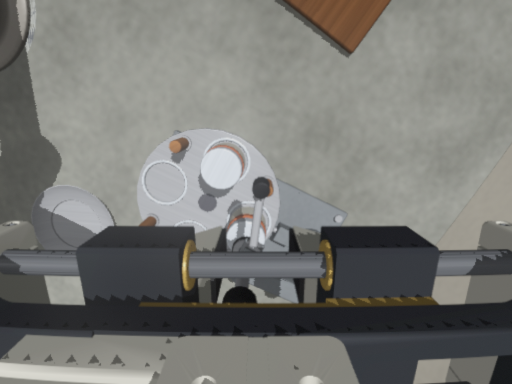

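>>> {"fn": "servo_tool", "kwargs": {"targets": "-15 -3 0 0; -28 -5 0 0; -30 -6 0 0; -25 -5 0 0; -10 -2 0 0; -3 0 0 0; 0 0 0 0; 0 0 0 0", "hand": 0}}

```text
time: 47.78
tool_pos: [0.5865, -0.1065, 0.3767]
tool_rot: [-3.124, 0.045, 2.061]
contact_force: [0.3, 0.3, -0.9]
opening: 0.0003
```

```bash
python3 - <<'E'
from h import *
from scipy.spatial.transform import Rotation as Ro
s=telemetry.observe();R=Ro.from_euler("xyz",s["tool_rot"]).as_matrix();t=s["tool_pos"]
tip=t+R@[0,0,.014]; print("t",s["time"],"tcp",t,"tip",tip,s["tool_rot"],"F",s["contact_force"]); print((R.T@(np.array([.5864,-.1021,.295])-tip)*1000).round(1))
p=cams.read_camera("side"); cv2.imwrite("pics/side22.png",cv2.cvtColor(cv2.resize(p["color"][100:290,220:380],None,fx=4.4,fy=3.1,interpolation=cv2.INTER_CUBIC),cv2.COLOR_RGB2BGR))
E
```

```text
t 47.775 tcp [ 0.58648561 -0.10646725  0.37670651] tip [ 0.58655829 -0.10714092  0.36272291] [-3.12352621  0.04492299  2.06079246] F [ 0.25641604  0.30681561 -0.94689094]
[ 7.6  3.5 67.4]
```

View pics/side22.png

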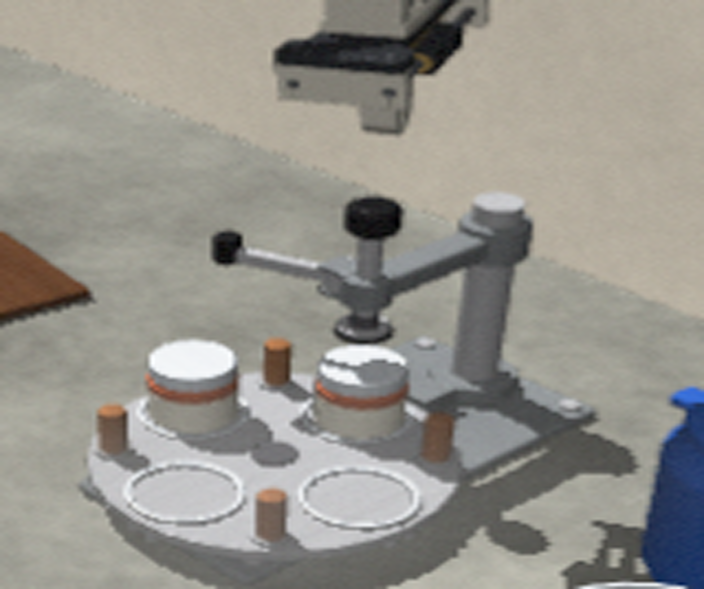

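>>> {"fn": "servo_tool", "kwargs": {"targets": "4 2 15 0; 3 1 20 0; 0 0 15 0; 0 0 10 0; 0 0 5 0; 0 0 0 0"}}

```text
time: 48.58
tool_pos: [0.5863, -0.0987, 0.3115]
tool_rot: [-3.126, 0.047, 2.065]
contact_force: [-0.5, -0.0, -0.5]
opening: -0.0
```

```bash
cat > kn.py <<'E'
from h import *
from scipy.spatial.transform import Rotation as Ro
s=telemetry.observe();R=Ro.from_euler("xyz",s["tool_rot"]).as_matrix();t=s["tool_pos"]
tip=t+R@[0,0,.014]; print("t",s["time"],"tip",tip.round(4),s["tool_rot"].round(3),"F",s["contact_force"].round(2)); print((R.T@(np.array([.5864,-.1021,.285])-tip)*1000).round(1))
E
python3 kn.py
```

```text
t 48.575 tip [ 0.5864 -0.0994  0.2975] [-3.126  0.047  2.065] F [-0.5  -0.02 -0.54]
[-1.8 -1.1 12.6]
```

>>> {"fn": "servo_tool", "kwargs": {"targets": "-1 -1 4 0; 0 0 4 0; 0 0 4 0; 0 0 4 0"}}

```text
time: 49.08
tool_pos: [0.5865, -0.1009, 0.2964]
tool_rot: [-3.129, 0.049, 2.065]
contact_force: [-0.2, 1.4, 2.2]
opening: 0.0005
```

```bash
python3 kn.py
```

```text
t 49.075 tip [ 0.5867 -0.1016  0.2824] [-3.129  0.049  2.065] F [-0.18  1.44  2.22]
[-0.5 -0.5 -2.6]
```

>>> {"fn": "servo_tool", "kwargs": {"targets": "0 0 3 0; 0 0 3 0; 0 0 3 0; 0 0 3 0; 0 0 3 0; 0 0 3 0"}}

```text
time: 49.82
tool_pos: [0.5867, -0.1014, 0.2773]
tool_rot: [-3.129, 0.048, 2.065]
contact_force: [-1.3, 1.6, 2.1]
opening: 0.0003
```

```bash
python3 kn.py;  python3 - <<'E'
from h import *
p=cams.read_camera("side"); cv2.imwrite("pics/side23.png",cv2.cvtColor(cv2.resize(p["color"][100:290,220:380],None,fx=4.4,fy=3.1,interpolation=cv2.INTER_CUBIC),cv2.COLOR_RGB2BGR))
E
```

```text
t 49.825 tip [ 0.5869 -0.102   0.2633] [-3.129  0.048  2.065] F [-1.28  1.65  2.06]
[ -0.9  -0.7 -21.6]
```

View pics/side23.png

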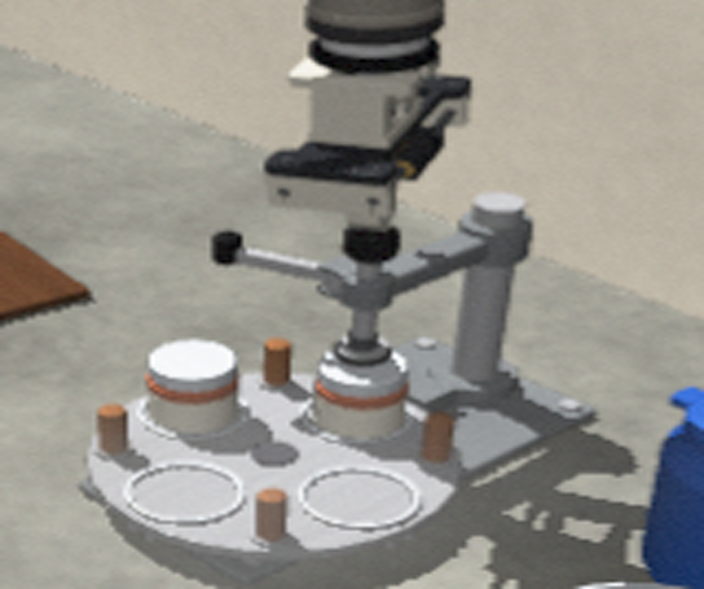

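>>> {"fn": "servo_tool", "kwargs": {"targets": "0 0 2.5 0; 0 0 2.5 0; 0 0 2.5 0"}}

```text
time: 50.25
tool_pos: [0.5869, -0.1018, 0.2691]
tool_rot: [-3.129, 0.048, 2.065]
contact_force: [-0.8, 1.2, 1.7]
opening: 0.0004
```

```bash
python3 kn.py; for i in 1 ; do python3 kn.py|head -1; done
```

```text
t 50.25 tip [ 0.587  -0.1024  0.2551] [-3.129  0.048  2.065] F [-0.81  1.2   1.74]
[ -0.8  -0.8 -29.9]
t 50.25 tip [ 0.587  -0.1024  0.2551] [-3.129  0.048  2.065] F [-0.81  1.2   1.74]
```

>>> {"fn": "servo_tool", "kwargs": {"targets": "0 0 2 0; 0 0 2 0"}}

```text
time: 50.5
tool_pos: [0.5869, -0.1018, 0.2652]
tool_rot: [-3.13, 0.048, 2.065]
contact_force: [-1.5, 2.9, 5.4]
opening: 0.0005
```

```bash
python3 kn.py
```

```text
t 50.5 tip [ 0.5871 -0.1025  0.2512] [-3.13   0.048  2.065] F [-1.46  2.89  5.37]
[ -0.9  -0.8 -33.7]
```

>>> {"fn": "servo_tool", "kwargs": {"targets": "0 0 2 0; 0 0 0 0; 0 0 0 0"}}

```text
time: 50.88
tool_pos: [0.5869, -0.1019, 0.2637]
tool_rot: [-3.13, 0.049, 2.066]
contact_force: [-0.1, 1.3, 2.1]
opening: 0.0005
```

```bash
python3 kn.py
```

```text
t 50.875 tip [ 0.5871 -0.1025  0.2497] [-3.13   0.049  2.066] F [-0.06  1.26  2.07]
[ -1.   -0.8 -35.3]
```

>>> {"fn": "servo_tool", "kwargs": {"targets": "0 0 -5 0; 0 0 -15 0; 0 0 -30 0; 0 0 -35 0; 0 0 -20 0; 0 0 -5 0; 15 3 0 0; 25 5 0 0; 30 6 0 0; 25 5 0 0; 10 1 0 0; 3 0 0 0; 0 0 0 0; 0 0 0 0", "hand": 0.4}}

```text
time: 52.62
tool_pos: [0.5484, 0.0122, 0.3688]
tool_rot: [-3.123, 0.046, 2.064]
contact_force: [0.6, -0.3, -0.5]
opening: 0.0369
```

```bash
python3 - <<'E'
from h import *
plan(.5588,.0016,.28)
p=cams.read_camera("wrist"); save(p,"w24")
p=cams.read_camera("side"); cv2.imwrite("pics/side24.png",cv2.cvtColor(cv2.resize(p["color"][150:290,240:380],None,fx=5,fy=4.2,interpolation=cv2.INTER_CUBIC),cv2.COLOR_RGB2BGR))
E
```

```text
t 52.62 pos [0.5484 0.0122 0.3688] rpy [-3.123  0.046  2.064] F [ 0.6 -0.3 -0.5] open 0.0369 q [-0.09  0.32  1.21 -0.05  1.6  -0.59]
shift [-10.2   5.8  89.3] turn 0
```

View pics/side24.png

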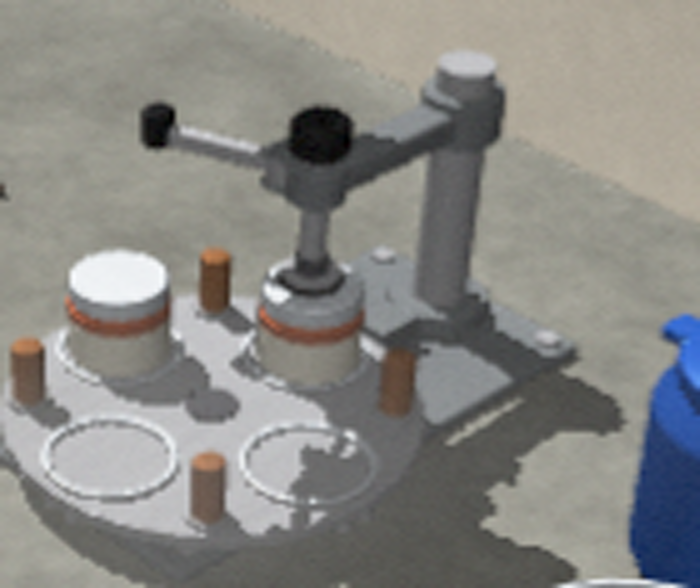

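View pics/w24.png

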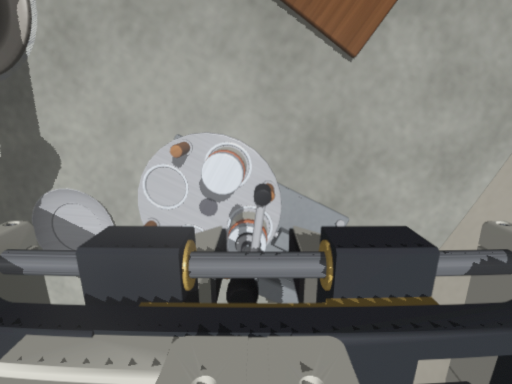

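```bash
python3 - <<'E'
from h import *
from scipy.spatial.transform import Rotation as Ro
p=cams.read_camera("wrist"); g=onz(p,(263,192.5),.217); print(g)
s=telemetry.observe();R=Ro.from_euler("xyz",s["tool_rot"]).as_matrix();t=s["tool_pos"]
for z in (.28,.208): print((R.T@(np.array([g[0],g[1],z])-t)*1000).round(1))
E
```

```text
[0.55466745 0.00636695 0.217     ]
[-4.1  4.4 89.1]
[ -0.8   5.7 161. ]
```

>>> {"fn": "servo_tool", "kwargs": {"targets": "-3 5 20 0; 0 0 35 0; 0 0 35 0; 0 0 30 0; 0 0 20 0; 0 0 12 0; 0 0 5 0; 0 0 2 0; 0 0 0 0"}}

```text
time: 53.9
tool_pos: [0.5578, 0.0013, 0.2074]
tool_rot: [-3.128, 0.049, 2.06]
contact_force: [0.5, 0.1, 0.1]
opening: 0.0367
```

```bash
python3 lev.py w25
```

```text
t 53.9 [0.5578 0.0013 0.2074] [-3.128  0.049  2.06 ] F [0.5 0.1 0.1] open 0.0367 r 0.084 press angle 1.863 pivot in tool -83.0 -12.9
```

View pics/w25.png

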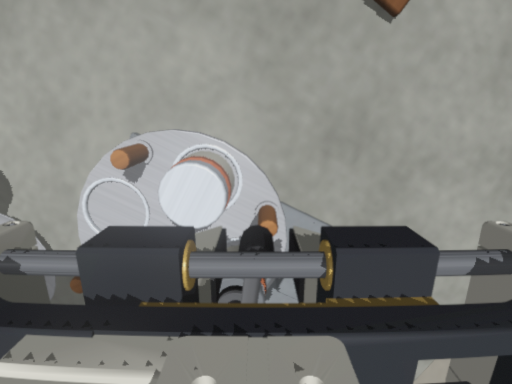

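>>> {"fn": "servo_tool", "kwargs": {"targets": "-1 8.4 0 .08; -1 8.4 0 .08; -1 8.4 0 .08; -1 8.4 0 .09; -.8 8.4 0 .1; -.8 8.4 0 .1; -.8 8.4 0 .1; -.8 8.4 0 .1"}}

```text
time: 54.95
tool_pos: [0.624, 0.0052, 0.2117]
tool_rot: [3.118, 0.049, 1.306]
contact_force: [-1.8, -0.8, -0.8]
opening: 0.0369
```

```bash
python3 lev.py
```

```text
t 54.95 [0.624  0.0052 0.2117] [3.118 0.049 1.306] F [-1.8 -0.8 -0.8] open 0.0369 r 0.0918 press angle 1.094 pivot in tool -90.5 -15.5
```

>>> {"fn": "servo_tool", "kwargs": {"targets": "-3 9 1 .11; -3 9 1 .11; -2.5 9 .5 .11"}}

```text
time: 55.32
tool_pos: [0.6463, -0.0112, 0.2118]
tool_rot: [3.104, 0.036, 0.966]
contact_force: [-0.9, 1.7, -0.7]
opening: 0.0369
```

```bash
python3 lev.py w26
```

```text
t 55.33 [ 0.6463 -0.0112  0.2118] [3.104 0.036 0.966] F [-0.9  1.7 -0.7] open 0.0369 r 0.0905 press angle 0.79 pivot in tool -89.7 -12.0
```

View pics/w26.png

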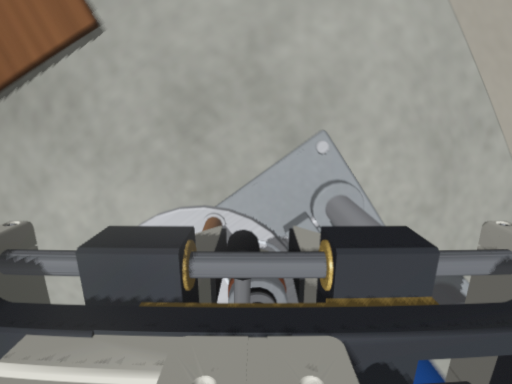

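>>> {"fn": "servo_tool", "kwargs": {"targets": "-2.5 9 .5 .11; -2.5 9 .5 .11; -1.5 7 .5 .08"}}

```text
time: 55.75
tool_pos: [0.6613, -0.0309, 0.212]
tool_rot: [3.097, 0.021, 0.659]
contact_force: [-1.0, 3.0, -1.4]
opening: 0.0366
```

```bash
python3 lev.py w27
```

```text
t 55.75 [ 0.6613 -0.0309  0.212 ] [3.097 0.021 0.659] F [-1.   3.  -1.4] open 0.0366 r 0.0894 press angle 0.513 pivot in tool -88.9 -9.2
```

View pics/w27.png

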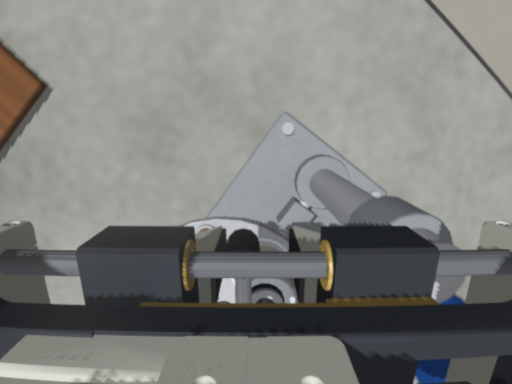

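>>> {"fn": "servo_tool", "kwargs": {"targets": "-.5 5 0 .02; -.5 5 0 .02"}}

```text
time: 56.05
tool_pos: [0.6624, -0.0335, 0.2116]
tool_rot: [3.113, 0.022, 0.622]
contact_force: [-12.5, 15.8, 4.1]
opening: 0.0374
```

```bash
python3 lev.py
```

```text
t 56.05 [ 0.6624 -0.0335  0.2116] [3.113 0.022 0.622] F [-12.5  15.8   4.1] open 0.0374 r 0.089 press angle 0.482 pivot in tool -88.6 -8.6
```

>>> {"fn": "servo_tool", "kwargs": {"targets": "0 -5 0 0; 0 -2 0 0; 0 0 -10 0; 0 0 -25 0; 0 0 -35 0; 0 0 -40 0; 0 0 -20 0; 0 0 0 0; 0 0 0 0"}}

```text
time: 57.18
tool_pos: [0.6588, -0.0248, 0.3504]
tool_rot: [3.105, 0.019, 0.628]
contact_force: [-0.3, 0.6, -0.2]
opening: 0.0365
```

>>> {"fn": "servo_tool", "kwargs": {"targets": "-20 -20 0 0; -40 -30 0 0; -40 -30 0 0; -40 -30 0 0; -40 -30 0 0; -20 -20 0 0; 0 0 0 0; 0 0 0 0"}}

```text
time: 58.18
tool_pos: [0.3926, -0.0132, 0.3392]
tool_rot: [3.114, 0.03, 0.628]
contact_force: [0.8, -0.4, 0.8]
opening: 0.037
```

```bash
python3 - <<'E'
from h import *
plan()
p=cams.read_camera("side"); cv2.imwrite("pics/side28.png",cv2.cvtColor(cv2.resize(p["color"][150:290,240:380],None,fx=5,fy=4.2,interpolation=cv2.INTER_CUBIC),cv2.COLOR_RGB2BGR))
p=cams.read_camera("top"); cv2.imwrite("pics/top28.png",cv2.cvtColor(cv2.resize(p["color"][90:280,100:420],None,fx=2.5,fy=2.5,interpolation=cv2.INTER_CUBIC),cv2.COLOR_RGB2BGR))
E
```

```text
t 58.17 pos [ 0.3926 -0.0132  0.3392] rpy [3.114 0.03  0.628] F [ 0.8 -0.4  0.8] open 0.037 q [-0.2   0.03  1.65 -0.04  1.47  0.75]
shift [0. 0. 0.] turn 0
```

View pics/side28.png

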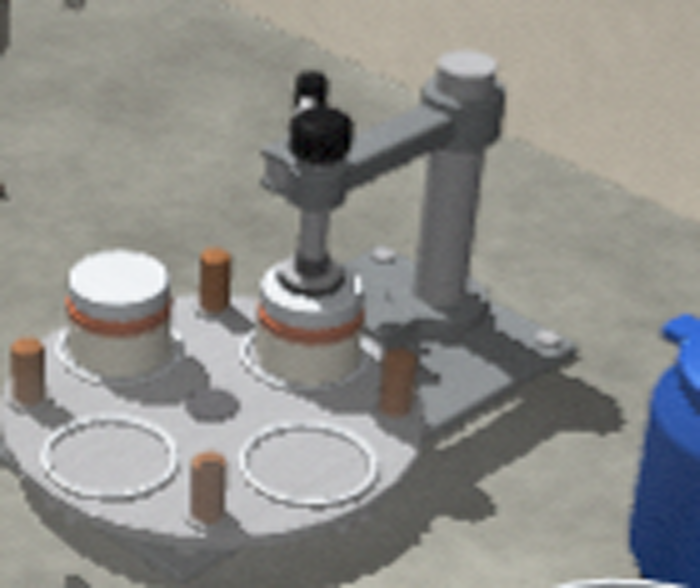

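View pics/top28.png

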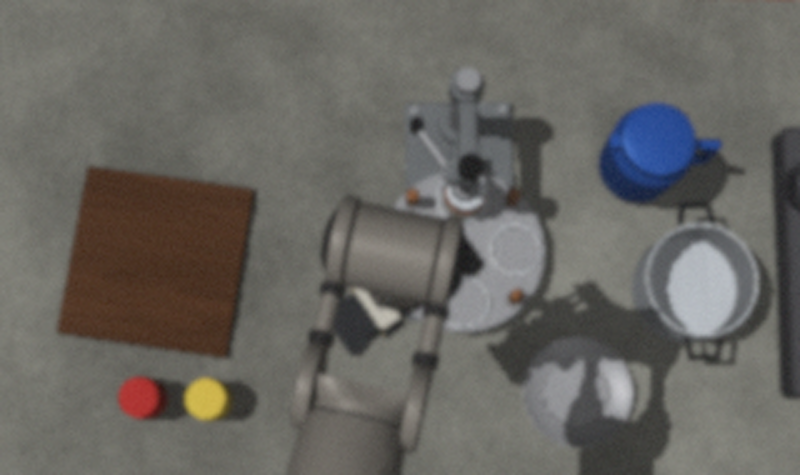

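```bash
python3 -c "
from cell import robot; print(robot.hand_in())"
```

```text
the job is handed in; nothing more can be done
None
```

The job is done and handed in at about 58 s of the 210 s allowed. The hand-in gave no verdict.

- **Jars:** I moved both jars from the board into two pockets. Then I turned the table by a peg until it clicked in with one jar under the stop rod.
- **Rod and clamp:** I opened the clamp lever and lowered the rod onto that jar's lid. Then I swung the lever closed until it met its stop, at about 20 N on the tool.

**What the last checks showed:**
- Both jars stand upright in their rings.
- The pegs are where they should be at a click, by the side view after the turn.
- The foot rests on the lid and the lever is closed.
- The pot, jug, plate and the red and yellow look-alikes do not appear to have moved.
- The robot is clear of everything.

**Not measured directly:**
- **Foot force on the jar:** I estimate 3–5 N. The force on the tool rose from about 2 N to 5.4 N at touch, and I then pressed about 1.5 mm further.
- **Tool tilt:** it drifted to between 0.03 and 0.05 rad off vertical, and the moves could not correct it. It caused no visible trouble.

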